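# Put the stain-care set away as one tower

### The arm

A 6-joint arm with a two-finger parallel gripper is mounted at the origin on the work surface. World frame = base frame: x ahead of the robot, y to its left, z up, the work surface at z = 0. Lengths are in m, angles in rad, forces in N, time in s.
With the tool pointing down it reaches from about 0.3 to 0.775 m from the base axis. Payload 14.6 kg.
Tool frame: the origin (TCP) lies midway between the tips of the shut fingers; the grasp point (between the pads) lies 19 mm behind it (ctrl.grip_point_offset is the z of the grasp point in the tool frame, in m); z points along the fingers, y is the direction in which the jaws open and shut (so a half turn about z gives the same grasp; the last joint's range is limited). The gripper opens to 85 mm and grips with 20 to 120 N. Pads are 22 mm wide; open, the fingers measure 114 mm over their backs; the gripper's body (76 mm by 85 mm) begins 54 mm behind the grasp point. The pads swing forward as they close: fully open they stand 13 mm farther back than shut.
Start: joints at [-0.067, 0.3, 1.521, -0, 1.321, -0.067], TCP at [0.55, -0, 0.231] pointing down, gripper open.
Joint ranges: [-3.03, 3.03], [-0.79, 2.21], [0.23, 2.52], [-1.04, 4.18], [0, 3.07], [-2.55, 2.55]. Speed limits (rad/s): [2.22, 2.22, 2.57, 3.14, 3.14, 3.14].

### API

Orientations are given as a unit quaternion [w, x, y, z].
In Python, from workcell import ctrl, vision, job, spotter gives the robot as it stands. The module is installed in compiled form; this text tells all that it offers.
- The arm moves only by the tool arm_command, never from a script. Its argument "plan" is a list of rows, each an object of numbers: "x", "y", "z": the shift along the world's x, y, z in mm; "rx", "ry", "rz": the turn, a rotation vector about the world's x, y, z in degrees; "grip": the finger opening in mm, from 0 to 85.4. A call has exactly 8 rows; each row is the pose to reach, as a shift and turn from the pose commanded when the call began; what a row does not reach only later rows make up. A row lasts 1/12 s, in which the tool goes at most 41.7 mm and 7.16 degrees, less where a joint would pass 70% of its speed; a pose out of reach is approached as far as the arm can. A call with a gripper value outside its range is refused whole. The fingers move at their own pace and stop on an object; "newtons" is the grip in N (left out, the last holds). Time passes only in rows, so rows that repeat a pose let the fingers close, or fill a call up. It gives the time, the measured TCP pose, the force and the opening at its end, in the units of the state.
- ctrl.get_obs(): the state, without advancing time (a new reading comes with each control period).
- vision.capture(name): name is "scene" or "side" or "wrist"; returns (picture, depth): 384x512x3 uint8, blue, green, red; 384x512 float32, m along the optical axis (not along the pixel's ray), 0 where there is no reading.
- vision.get_calibration(name): a dict with "fx", "fy", "cx", "cy" (pixels), "world_to_cam" (4x4, takes a point from world to camera coordinates). Camera axes: x right, y down, z forward; pixel columns grow to the right and rows downward; lengths in m; the calibration is good to about 2 mm. The wrist camera is an equidistant fisheye: a pixel r from the principal point sees the ray r / f radians off the axis. A picture is of the moment at which its call begins: read the wrist's pose just before it. get_calibration takes no time and is no camera call; for the wrist camera it gives the pose at the moment of the call.
- job.close_job(): hands the job in, once; it reports no verdict.
Trained networks look in the newest picture that a camera, given by its name, has taken for a name from the list of things; names that differ only in an ending like _2 or _b are one class to them, and where a whole thing is asked for, a point or a joint stands for the part that bears it (a point fixed in the world has none). Each returns a list of dicts, best first, with "confidence" (0 to 1); they miss things now and then, are a little off and sometimes report something else, mostly with a low value. They report only what shows in the picture. A call takes as long as a camera call. They do not tell look-alikes from the thing itself.
- spotter.boxes_of(query, camera): "extent" ([centre column, centre row, width, height] in pixels, round what is visible of it).
- spotter.silhouettes(query, camera): "pixels" (384x512 bool, what is visible of it) and "extent" ([centre column, centre row, width, height] in pixels, round what is visible of it).
- spotter.tip_of(query, camera): "point" ([column, row] in pixels: a listed point, or the origin of a listed thing).
The state is a dict: "t": time; "joints": joint angles; "dq": joint speeds; "effort": joint torques, N m; "tool_pos": TCP position; "tool_rot": TCP orientation; "wrist_force": force on the tool from outside, world axes, zero at the start; "torque": the same for the moment, N m; "finger_gap": finger opening in m.
Only numpy, scipy, OpenCV 4.12 (cv2) and the standard library are available. Lean on these libraries where they do the work, as an engineer would, in place of code of your own. Each camera call takes 0.05 s, during which the arm holds its last target.

### The job

Tidy the stain-care set on the laundry counter into one tower, building from the bottom up: set the wide lidded tin on the middle of the round stone coaster, the narrow lidded tin centred on top of it, then the open beaker centred on that, letting go of each before the next. Last, snap the wooden stirring stick forward out of its spring clip and stand it upright, disc foot down, inside the beaker. Leave the bottle, the soap dish and the mug where they are.

Things in the scene. Friction and masses are not known exactly. Their poses are not given: they have to be found in the camera images.
- stand: Round flat grey stone coaster fixed to the counter, 100 mm across, 12 mm thick, flat top. Origin: centre of its underside on the counter; z up.
- tin_wide: Wide round tin, white enamel with a flat aluminium lid that does not come off; 68 mm across, 40 mm tall, straight sides, about 0.2 kg. Origin: centre of its underside; z up along its axis.
- tin_narrow: Narrow round tin of the same make, white with a flat aluminium lid that does not come off; 56 mm across, 36 mm tall, straight sides, about 0.13 kg. Origin: centre of its underside; z up along its axis.
- beaker: Open white enamel beaker, straight sides, 50 mm across outside, 44 mm inside, 52 mm tall, wall 3 mm, inner floor 4 mm above its underside, about 0.11 kg. Origin: centre of its underside; z up along its axis.
- stick: Pale wooden stirring stick, 0.07 kg, 150 mm long: round bar 18 mm in diameter on a disc foot 30 mm across and 12 mm thick. Origin: centre of the foot's underside; z along the bar to its free end. At the start upright in the clip, underside 8 mm and top end 158 mm above the counter; the bar above 84 mm is free to grip on every side.
- clip: Dark wooden rack fixed to the counter, with a steel C-clip. Origin: on the counter, straight below the axis of the clipped stick; z up; -x is forward, out of the clip's mouth (roughly to the robot). Base plate 8 mm thick, 100 mm wide, from 20 mm in front of the origin to 75 mm behind. Back board 100 mm wide, top 84 mm above the counter, front face 52 mm behind the origin.
- clip_jaws (a point): Centre of the sprung C-clip, 58 mm above the counter, on the stick's axis. The two jaws span 18 mm in height, reach 10 mm forward and 13 mm to each side. A level forward pull of about 7 to 15 N springs them apart and frees the bar. The foot under the jaws stops the stick from being lifted out; it is clear of them 30 mm forward.
- bottle: Bystander: amber glass bottle, 60 mm across, 170 mm tall, standing. Origin: centre of its underside. Leave it alone.
- soap_dish: Bystander: white dish 85 by 120 mm with a bar of soap fixed on it, 38 mm tall. Origin: centre of its underside. Leave it alone.
- mug: Bystander: blue mug, 80 mm across with a side handle, 85 mm tall. Origin: centre of its underside. Leave it alone.
Not all that is in view belongs to the job. Leave any yellow look-alike of the tin_narrow alone. There is more than one size of the stand; the one meant has the size given above.

How it is judged:
By the outcome, as a careful person would: the job done as asked, in the order asked, and still so for the second after the job is handed in, with the robot touching nothing.
It also fails if it takes over 128 s, if anything falls off the work surface, if the arm or the gripper's body presses on something with over 40 N, if the wrist force passes 120 N, or if a joint passes its speed limit or range.

## Working session

There is one attempt and no reset: what is moved stays moved. The work goes in short steps, Python scripts to look and compute and a tool call to move; the robot and the scene stay as the last step left them, time stands still between calls to the robot, and variables do not carry over. Pictures are saved under pics/ and viewed, and the job is handed in when it is done.

Besides the shell and the picture viewer there is one more tool, called after ">>>" in YAML: its name, and indented under it one key for each argument. arm_command: Moves the arm, as the interface text tells. Its arguments: {"type":"object","properties":{"plan":{"type":"array"},"newtons":{"type":"number"}},"required":["plan"]}

```bash
mkdir -p pics; ls; python3 - <<'E'
from workcell import ctrl, vision, job, spotter
import cv2
print(ctrl.get_obs(), ctrl.grip_point_offset)
for n in ("scene","side","wrist"):
    im,d=vision.capture(n); cv2.imwrite(f"pics/{n}0.png",im)
    c=vision.get_calibration(n); print(n,{k:(v if not hasattr(v,'shape') else v.round(3).tolist()) for k,v in c.items()})
print(ctrl.get_obs()['t'])
E
```

```text
pics
{'t': 0.0, 'joints': array([-6.65886452e-02,  3.00482792e-01,  1.52161405e+00,  8.48437953e-06,
        1.32070665e+00, -6.66289096e-02]), 'dq': array([-9.32149848e-04, -4.62677215e-05, -1.35772366e-03,  1.92283179e-03,
       -9.99946499e-04, -6.52848250e-04]), 'effort': array([ 2.33377898e-03, -5.43485534e+01, -3.61782753e+01,  2.82532977e-05,
        4.14875918e-03, -3.55991256e-05]), 'tool_pos': array([5.49752322e-01, 2.18455417e-05, 2.30700957e-01]), 'tool_rot': array([-4.58346030e-04,  7.07093160e-01,  7.07120143e-01, -3.95559425e-04]), 'wrist_force': array([ 0.15854003, -0.60515961,  0.4344815 ]), 'torque': array([0.01235975, 0.03710692, 0.01591861]), 'finger_gap': 0.08536577286245772} -0.0187
scene {'fx': 381.54003467516515, 'fy': 381.54003467516515, 'cx': 252.57923940854238, 'cy': 185.5722772151589, 'world_to_cam': [[0.749, 0.662, -0.013, -0.393], [0.351, -0.414, -0.84, -0.111], [-0.562, 0.625, -0.542, 1.285], [0.0, 0.0, 0.0, 1.0]]}
side {'fx': 382.04317942161805, 'fy': 382.04317942161805, 'cx': 257.3579104473933, 'cy': 190.45465793878304, 'world_to_cam': [[-0.992, -0.125, 0.005, 0.528], [-0.067, 0.497, -0.865, 0.089], [0.106, -0.859, -0.501, 0.949], [0.0, 0.0, 0.0, 1.0]]}
wrist {'fx': 297.3186396354542, 'fy': 297.3186396354542, 'cx': 256.3957059759482, 'cy': 192.62589003209118, 'world_to_cam': [[1.0, 0.0, -0.001, -0.551], [0.0, -0.958, 0.288, -0.038], [-0.001, -0.288, -0.958, 0.379], [0.0, 0.0, 0.0, 1.0]]}
0.15
```

View pics/scene0.png

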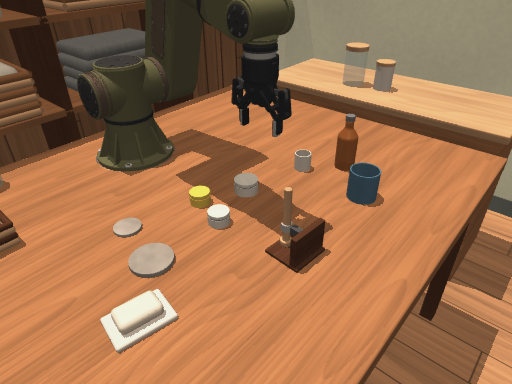

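View pics/side0.png

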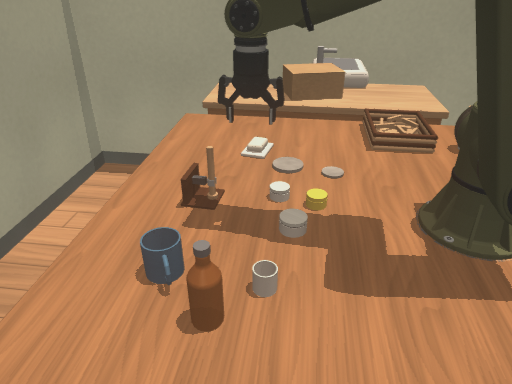

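View pics/wrist0.png

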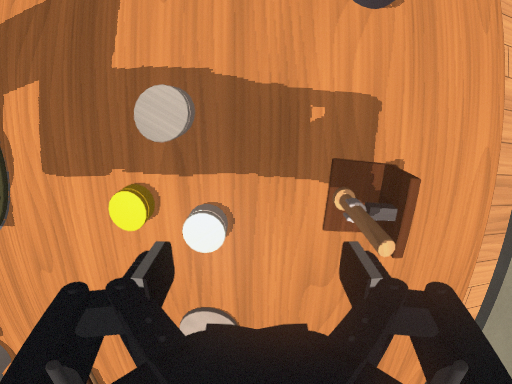

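Scene camera view. Candidates:
- **Wide tin:** grey-lidded at (246,185).
- **Narrow tin:** white at (219,216). Its yellow look-alike is at (200,197), which I'll leave alone.
- **Coasters:** large at (152,260), small decoy at (127,227).
- **Beaker:** (303,160).
- **Stick in clip:** (288,215).

Next I'll measure sizes and positions.

```bash
cat > h.py <<'E'
from workcell import ctrl, vision, job, spotter
import numpy as np, cv2
from scipy.optimize import least_squares
def rays(c,uv,fish):
    uv=np.asarray(uv,float).reshape(-1,2)
    x=(uv[:,0]-c['cx'])/c['fx']; y=(uv[:,1]-c['cy'])/c['fy']
    if fish:
        r=np.hypot(x,y)+1e-12; return np.stack([np.sin(r)*x/r,np.sin(r)*y/r,np.cos(r)],1)
    return np.stack([x,y,np.ones_like(x)],1)
def toworld(c,P):
    T=np.linalg.inv(c['world_to_cam']); return P@T[:3,:3].T+T[:3,3]
def cloud(c,d,mask,fish):
    v,u=np.nonzero(mask&(d>0)); R=rays(c,np.stack([u,v],1),fish)
    return toworld(c,R/R[:,2:3]*d[v,u][:,None])
def plane(c,uv,z,fish):
    R=rays(c,uv,fish); T=np.linalg.inv(c['world_to_cam']); D=R@T[:3,:3].T; o=T[:3,3]
    return o+D*((z-o[2])/D[:,2])[:,None]
def circ(P,r=None):
    c0=P.mean(0)
    if r is None:
        s=least_squares(lambda q:np.hypot(P[:,0]-q[0],P[:,1]-q[1])-q[2],[*c0,.03],loss='soft_l1',f_scale=.001)
    else: s=least_squares(lambda q:np.hypot(P[:,0]-q[0],P[:,1]-q[1])-r,c0,loss='soft_l1',f_scale=.001)
    return s.x
def topcirc(c,d,mask,ztop,fish,tol=.006):
    """circle from hull of top-face pixels, cast on plane z=ztop"""
    P=cloud(c,d,mask,fish); m=np.zeros(mask.shape,np.uint8)
    v,u=np.nonzero(mask&(d>0)); k=abs(P[:,2]-ztop)<tol; m[v[k],u[k]]=255
    cs,_=cv2.findContours(m,cv2.RETR_EXTERNAL,cv2.CHAIN_APPROX_NONE)
    if not cs: return None
    h=cv2.convexHull(max(cs,key=cv2.contourArea))[:,0]
    W=plane(c,h,ztop,fish)[:,:2]; return circ(W), k.sum()
E
python3 - <<'E'
from h import *
Z={'stand':.012,'tin_wide':.04,'tin_narrow':.036,'beaker':.052,'stick':.158,'clip':.084}
for cam in ("scene","side","wrist"):
    im,d=vision.capture(cam); c=vision.get_calibration(cam)
    for n,z in Z.items():
        for s in spotter.silhouettes(n,cam):
            if s['confidence']<.3: continue
            m=s['pixels'];P=cloud(c,d,m,cam=='wrist')
            if not len(P): continue
            print(cam,n,round(s['confidence'],2),np.round(s['extent']),'zmax',np.percentile(P[:,2],[5,50,98]).round(4),'xy',np.median(P,0)[:2].round(3),'circ',topcirc(c,d,m,z,cam=='wrist'))
E
```

```text
scene stand 0.68 [152. 261.  47.  34.] zmax [0.005  0.0128 0.015 ] xy [ 0.477 -0.281] circ (array([ 0.4728006 , -0.27842841,  0.05149799]), np.int64(1200))
scene stand 0.58 [127. 226.  26.  19.] zmax [0.005  0.0093 0.0115] xy [ 0.335 -0.249] circ (array([ 0.33514249, -0.24910735,  0.03410336]), np.int64(389))
scene tin_wide 0.88 [245. 183.  20.  29.] zmax [0.005  0.0374 0.0428] xy [0.45  0.055] circ (array([0.44112109, 0.0654103 , 0.0367103 ]), np.int64(287))
scene tin_narrow 0.73 [202. 197.  22.  22.] zmax [0.0051 0.0343 0.0387] xy [ 0.393 -0.062] circ (array([ 0.38342473, -0.05571018,  0.02957332]), np.int64(224))
scene tin_narrow 0.6 [217. 216.  20.  25.] zmax [0.0053 0.0353 0.0386] xy [ 0.493 -0.09 ] circ (array([ 0.48490864, -0.08330315,  0.0300212 ]), np.int64(285))
scene beaker 0.91 [304. 160.  13.  23.] zmax [0.009  0.0357 0.053 ] xy [0.492 0.261] circ (array([0.48643516, 0.27048408, 0.026585  ]), np.int64(67))
scene stick 0.6 [287. 216.  14.  60.] zmax [0.0123 0.094  0.1588] xy [ 0.668 -0.048] circ (array([ 0.66534165, -0.04670367,  0.01095122]), np.int64(52))
scene clip 0.6
[... 1614 characters left out ...]
68] circ (array([0.44036744, 0.06768945, 0.03391111]), np.int64(2497))
wrist tin_narrow 0.79 [207. 228.  46.  48.] zmax [0.011  0.0363 0.038 ] xy [ 0.486 -0.076] circ (array([ 0.48420774, -0.08110447,  0.02817644]), np.int64(1387))
wrist tin_narrow 0.6 [129. 208.  44.  47.] zmax [0.0086 0.0361 0.0379] xy [ 0.389 -0.049] circ (array([ 0.38385145, -0.05283488,  0.02836954]), np.int64(1239))
wrist stick 0.77 [362. 223.  57.  70.] zmax [0.0196 0.1135 0.1592] xy [ 0.659 -0.038] circ (array([ 0.66269978, -0.0411257 ,  0.00959241]), np.int64(294))
wrist clip 0.63 [372. 208.  98.  96.] zmax [0.0074 0.0215 0.0852] xy [ 0.708 -0.031] circ (array([ 0.60318286, -0.03553856,  0.12984784]), np.int64(962))
```

>>> arm_command:
  plan:
    - {"x":-28,"y":17,"z":-15}
    - {"x":-55,"y":34,"z":-30}
    - {"x":-83,"y":51,"z":-45}
    - {"x":-110,"y":68,"z":-60}
    - {"x":-110,"y":68,"z":-70}
    - {"x":-110,"y":68,"z":-70}
    - {"x":-110,"y":68,"z":-70}
    - {"x":-110,"y":68,"z":-70}

```text
schema error: expected keys x, y, z, rx, ry, rz, grip
```

```bash
cat >> h.py <<'E'
def look(names,Z,tag=None,thr=.3):
    o=ctrl.get_obs(); c=vision.get_calibration('wrist'); im,d=vision.capture('wrist')
    print('t',round(o['t'],2),'tcp',(o['tool_pos']*1000).round(1),'gap',round(o['finger_gap']*1000,1),'F',o['wrist_force'].round(1))
    for n,z in zip(names,Z):
        for s in spotter.silhouettes(n,'wrist'):
            if s['confidence']<thr: continue
            m=s['pixels'];P=cloud(c,d,m,True)
            if not len(P): continue
            r=topcirc(c,d,m,z,True)
            print(n,round(s['confidence'],2),np.round(s['extent']),'z',(np.percentile(P[:,2],[5,50,98])*1000).round(1),'circ mm',None if r is None else (r[0]*1000).round(1),'delta', None if r is None else ((r[0][:2]-o['tool_pos'][:2])*1000).round(1))
    if tag: cv2.imwrite(f'pics/{tag}.png',im)
    return o,c,im,d
E
python3 - <<'E'
from h import *
look(['tin_wide'],[.04],'w1')
E
```

```text
t 1.2 tcp [550.   -0.  231.3] gap 85.5 F [ 0.4 -0.1 -0.3]
tin_wide 0.94 [165. 113.  62.  58.] z [20.7 40.3 41.8] circ mm [440.5  67.8  33.9] delta [-109.5   67.8]
```

View pics/w1.png

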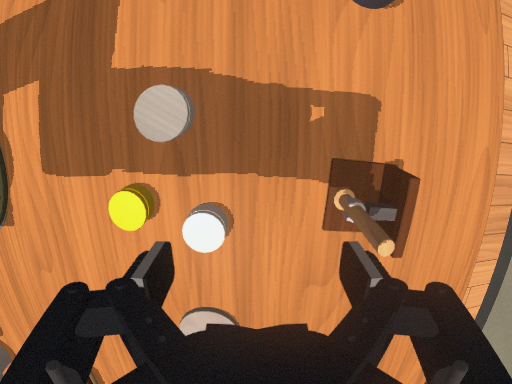

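The command needs every key in each row, so the arm has not moved. The wrist picture is unchanged: the wide tin is at (165,113), repeatable at (440.5, 67.8) mm.

>>> arm_command:
  plan:
    - {"x":-28,"y":17,"z":-15,"rx":0,"ry":0,"rz":0,"grip":85}
    - {"x":-55,"y":34,"z":-30,"rx":0,"ry":0,"rz":0,"grip":85}
    - {"x":-83,"y":51,"z":-45,"rx":0,"ry":0,"rz":0,"grip":85}
    - {"x":-110,"y":68,"z":-60,"rx":0,"ry":0,"rz":0,"grip":85}
    - {"x":-110,"y":68,"z":-70,"rx":0,"ry":0,"rz":0,"grip":85}
    - {"x":-110,"y":68,"z":-70,"rx":0,"ry":0,"rz":0,"grip":85}
    - {"x":-110,"y":68,"z":-70,"rx":0,"ry":0,"rz":0,"grip":85}
    - {"x":-110,"y":68,"z":-70,"rx":0,"ry":0,"rz":0,"grip":85}

```text
t: 1.97
tool_pos: [0.441, 0.0677, 0.1621]
tool_rot: [0.0, 0.707, 0.707, 0.0]
wrist_force: [0.4, 0.0, 1.7]
finger_gap: 0.0849
```

```bash
python3 - <<'E'
from h import *
look(['tin_wide'],[.04],'w2')
E
```

```text
t 1.97 tcp [441.   67.7 162.1] gap 84.9 F [0.4 0.  1.7]
tin_wide 0.72 [255. 182.  71.  76.] z [24.3 40.3 41.8] circ mm [439.5  68.5  33.9] delta [-1.5  0.8]
tin_wide 0.68 [478.  32.  68.  63.] z [ 8.7 45.5 85.2] circ mm [692.5 248.5  38.3] delta [251.5 180.8]
```

View pics/w2.png

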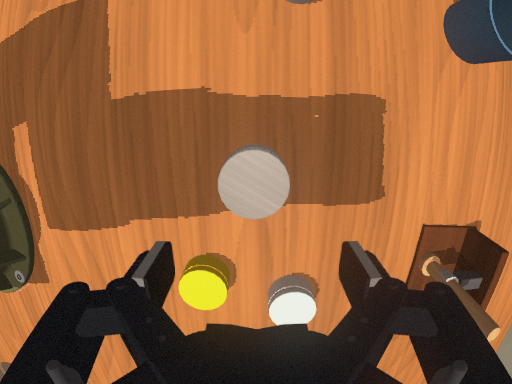

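Close look: the wide tin's grey lid is at (254,183), 67.8 mm across, which matches. The yellow tin (204,288) and white tin (292,305) are clear of the fingers.

>>> arm_command:
  plan:
    - {"x":-1,"y":1,"z":-25,"rx":0,"ry":0,"rz":0,"grip":85}
    - {"x":-1,"y":1,"z":-55,"rx":0,"ry":0,"rz":0,"grip":85}
    - {"x":-1,"y":1,"z":-85,"rx":0,"ry":0,"rz":0,"grip":85}
    - {"x":-1,"y":1,"z":-110,"rx":0,"ry":0,"rz":0,"grip":85}
    - {"x":-1,"y":1,"z":-130,"rx":0,"ry":0,"rz":0,"grip":85}
    - {"x":-1,"y":1,"z":-145,"rx":0,"ry":0,"rz":0,"grip":85}
    - {"x":-1,"y":1,"z":-155,"rx":0,"ry":0,"rz":0,"grip":85}
    - {"x":-1,"y":1,"z":-159,"rx":0,"ry":0,"rz":0,"grip":85}

```text
t: 2.73
tool_pos: [0.439, 0.0687, 0.0013]
tool_rot: [-0.0, 0.707, 0.707, -0.0]
wrist_force: [0.5, 0.6, -0.2]
finger_gap: 0.0851
```

>>> arm_command:
  plan:
    - {"x":0,"y":0,"z":0,"rx":0,"ry":0,"rz":0,"grip":80}
    - {"x":0,"y":0,"z":0,"rx":0,"ry":0,"rz":0,"grip":72}
    - {"x":0,"y":0,"z":0,"rx":0,"ry":0,"rz":0,"grip":68}
    - {"x":0,"y":0,"z":0,"rx":0,"ry":0,"rz":0,"grip":60}
    - {"x":0,"y":0,"z":0,"rx":0,"ry":0,"rz":0,"grip":60}
    - {"x":0,"y":0,"z":0,"rx":0,"ry":0,"rz":0,"grip":60}
    - {"x":0,"y":0,"z":0,"rx":0,"ry":0,"rz":0,"grip":60}
    - {"x":0,"y":0,"z":0,"rx":0,"ry":0,"rz":0,"grip":60}
  newtons: 40

```text
t: 3.4
tool_pos: [0.4393, 0.069, 0.0034]
tool_rot: [0.0, 0.707, 0.707, 0.0]
wrist_force: [-3.7, -1.1, 8.7]
finger_gap: 0.0672
```

```bash
python3 - <<'E'
from h import *
look(['tin_wide','stand'],[.04,.012],'w3')
E
```

```text
t 3.4 tcp [439.3  69.    3.4] gap 67.2 F [-3.7 -1.1  8.7]
tin_wide 0.91 [256. 255. 152. 141.] z [15.7 40.3 41.6] circ mm [440.4  69.6  33.8] delta [1.1 0.6]
```

View pics/w3.png

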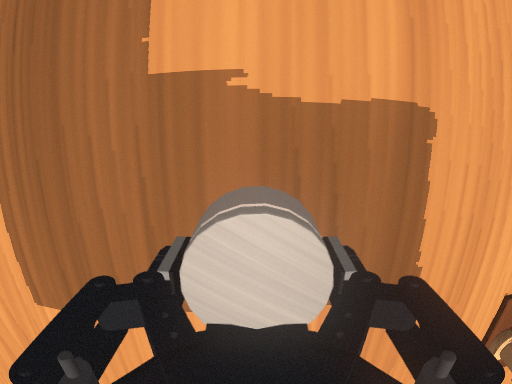

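>>> arm_command:
  plan:
    - {"x":0,"y":0,"z":10,"rx":0,"ry":0,"rz":0,"grip":60}
    - {"x":0,"y":0,"z":35,"rx":0,"ry":0,"rz":0,"grip":60}
    - {"x":0,"y":0,"z":70,"rx":0,"ry":0,"rz":0,"grip":60}
    - {"x":0,"y":-20,"z":100,"rx":0,"ry":0,"rz":0,"grip":60}
    - {"x":5,"y":-45,"z":125,"rx":0,"ry":0,"rz":0,"grip":60}
    - {"x":10,"y":-80,"z":140,"rx":0,"ry":0,"rz":0,"grip":60}
    - {"x":15,"y":-115,"z":145,"rx":0,"ry":0,"rz":0,"grip":60}
    - {"x":18,"y":-150,"z":147,"rx":0,"ry":0,"rz":0,"grip":60}

```text
t: 4.22
tool_pos: [0.4576, -0.0826, 0.1521]
tool_rot: [0.002, 0.707, 0.707, 0.001]
wrist_force: [1.3, -0.0, -2.0]
finger_gap: 0.0671
```

>>> arm_command:
  plan:
    - {"x":2,"y":-35,"z":0,"rx":0,"ry":0,"rz":0,"grip":60}
    - {"x":4,"y":-70,"z":0,"rx":0,"ry":0,"rz":0,"grip":60}
    - {"x":6,"y":-105,"z":0,"rx":0,"ry":0,"rz":0,"grip":60}
    - {"x":8,"y":-140,"z":0,"rx":0,"ry":0,"rz":0,"grip":60}
    - {"x":11,"y":-175,"z":0,"rx":0,"ry":0,"rz":0,"grip":60}
    - {"x":13,"y":-210,"z":0,"rx":0,"ry":0,"rz":0,"grip":60}
    - {"x":15,"y":-240,"z":0,"rx":0,"ry":0,"rz":0,"grip":60}
    - {"x":15,"y":-260,"z":0,"rx":0,"ry":0,"rz":0,"grip":60}

```text
t: 4.88
tool_pos: [0.4717, -0.3437, 0.1504]
tool_rot: [0.001, 0.708, 0.707, -0.0]
wrist_force: [-1.0, 0.2, -2.3]
finger_gap: 0.0671
```

>>> arm_command:
  plan:
    - {"x":0,"y":-15,"z":0,"rx":0,"ry":0,"rz":0,"grip":60}
    - {"x":0,"y":-25,"z":0,"rx":0,"ry":0,"rz":0,"grip":60}
    - {"x":0,"y":-28,"z":0,"rx":0,"ry":0,"rz":0,"grip":60}
    - {"x":0,"y":-28,"z":0,"rx":0,"ry":0,"rz":0,"grip":60}
    - {"x":0,"y":-28,"z":0,"rx":0,"ry":0,"rz":0,"grip":60}
    - {"x":0,"y":-28,"z":0,"rx":0,"ry":0,"rz":0,"grip":60}
    - {"x":0,"y":-28,"z":0,"rx":0,"ry":0,"rz":0,"grip":60}
    - {"x":0,"y":-28,"z":0,"rx":0,"ry":0,"rz":0,"grip":60}

```text
t: 5.55
tool_pos: [0.4722, -0.3684, 0.1494]
tool_rot: [0.0, 0.707, 0.707, 0.0]
wrist_force: [-1.1, 0.9, -1.5]
finger_gap: 0.0669
```

```bash
python3 - <<'E'
from h import *
look(['tin_wide','stand','soap_dish'],[.187,.012,.038],'w4')
E
```

```text
t 5.55 tcp [ 472.2 -368.4  149.4] gap 66.9 F [-1.1  0.9 -1.5]
tin_wide 0.66 [256. 258. 154. 144.] z [162.7 186.2 187.5] circ mm [ 473.3 -367.2   33.3] delta [1.1 1.3]
stand 0.91 [253.  86. 109. 103.] z [11.1 12.3 13.8] circ mm [ 471.5 -278.1   49.5] delta [-0.7 90.4]
stand 0.8 [122.  65.  60.  66.] z [ 6.4  8.5 10.1] circ mm [ 332.4 -248.5   33.8] delta [-139.7  119.9]
soap_dish 0.62 [364. 194.  92. 118.] z [10.9 32.3 39.6] circ mm [ 580.9 -385.    42.9] delta [108.7 -16.5]
```

View pics/w4.png

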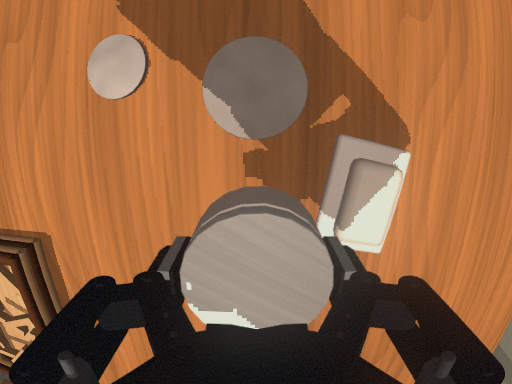

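Stone coaster at (255,87), 99 mm across, is the right one. The small decoy is at (117,67) and the soap dish at (370,195). The held tin is level at (258,262).

>>> arm_command:
  plan:
    - {"x":-1,"y":30,"z":0,"rx":0,"ry":0,"rz":0,"grip":60}
    - {"x":-1.5,"y":60,"z":0,"rx":0,"ry":0,"rz":0,"grip":60}
    - {"x":-1.5,"y":80,"z":0,"rx":0,"ry":0,"rz":0,"grip":60}
    - {"x":-1.5,"y":89,"z":-20,"rx":0,"ry":0,"rz":0,"grip":60}
    - {"x":-1.5,"y":89,"z":-50,"rx":0,"ry":0,"rz":0,"grip":60}
    - {"x":-1.5,"y":89,"z":-80,"rx":0,"ry":0,"rz":0,"grip":60}
    - {"x":-1.5,"y":89,"z":-105,"rx":0,"ry":0,"rz":0,"grip":60}
    - {"x":-1.5,"y":89,"z":-120,"rx":0,"ry":0,"rz":0,"grip":60}

```text
t: 6.42
tool_pos: [0.4696, -0.2792, 0.0266]
tool_rot: [-0.001, 0.707, 0.707, -0.0]
wrist_force: [-0.4, 0.0, -2.8]
finger_gap: 0.0672
```

>>> arm_command:
  plan:
    - {"x":0,"y":0,"z":-4,"rx":0,"ry":0,"rz":0,"grip":60}
    - {"x":0,"y":0,"z":-8,"rx":0,"ry":0,"rz":0,"grip":60}
    - {"x":0,"y":0,"z":-11,"rx":0,"ry":0,"rz":0,"grip":60}
    - {"x":0,"y":0,"z":-12,"rx":0,"ry":0,"rz":0,"grip":60}
    - {"x":0,"y":0,"z":-13,"rx":0,"ry":0,"rz":0,"grip":60}
    - {"x":0,"y":0,"z":-13,"rx":0,"ry":0,"rz":0,"grip":60}
    - {"x":0,"y":0,"z":-13,"rx":0,"ry":0,"rz":0,"grip":60}
    - {"x":0,"y":0,"z":-13,"rx":0,"ry":0,"rz":0,"grip":60}

```text
t: 7.08
tool_pos: [0.4707, -0.2801, 0.0167]
tool_rot: [0.0, 0.707, 0.707, 0.0]
wrist_force: [0.3, -0.1, -1.5]
finger_gap: 0.0672
```

```bash
python3 - <<'E'
from h import *
look(['tin_wide','stand'],[.052,.012],'w5')
E
```

```text
t 7.08 tcp [ 470.7 -280.1   16.7] gap 67.2 F [ 0.3 -0.1 -1.5]
tin_wide 0.93 [257. 256. 154. 143.] z [29.7 53.5 54.7] circ mm [ 471.6 -279.9   34.1] delta [1.  0.2]
stand 0.73 [ 43. 181.  81. 102.] z [5.9 8.6 9.9] circ mm [ 334.7 -246.    33.7] delta [-136.    34.1]
stand 0.66 [256. 194. 176.  99.] z [11.1 12.4 13.7] circ mm [ 471.6 -276.5   49.1] delta [0.9 3.6]
```

View pics/w5.png

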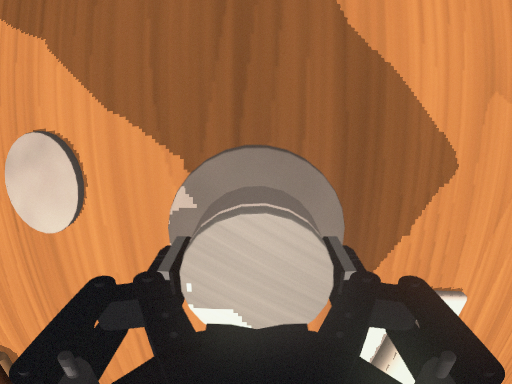

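The tin hovers about 1.3 mm over the coaster, roughly 2 mm off in y. I'll correct that, set it down and open.

>>> arm_command:
  plan:
    - {"x":0,"y":2,"z":0,"rx":0,"ry":0,"rz":0,"grip":60}
    - {"x":0,"y":2,"z":-1,"rx":0,"ry":0,"rz":0,"grip":60}
    - {"x":0,"y":2,"z":-1.5,"rx":0,"ry":0,"rz":0,"grip":60}
    - {"x":0,"y":2,"z":-1.5,"rx":0,"ry":0,"rz":0,"grip":60}
    - {"x":0,"y":2,"z":-1.5,"rx":0,"ry":0,"rz":0,"grip":72}
    - {"x":0,"y":2,"z":-1.5,"rx":0,"ry":0,"rz":0,"grip":80}
    - {"x":0,"y":2,"z":-1.5,"rx":0,"ry":0,"rz":0,"grip":85}
    - {"x":0,"y":2,"z":-1.5,"rx":0,"ry":0,"rz":0,"grip":85}

```text
t: 7.9
tool_pos: [0.4705, -0.278, 0.0148]
tool_rot: [0.0, 0.707, 0.707, -0.0]
wrist_force: [0.1, 0.4, 0.8]
finger_gap: 0.085
```

>>> arm_command:
  plan:
    - {"x":0,"y":0,"z":10,"rx":0,"ry":0,"rz":0,"grip":85}
    - {"x":0,"y":0,"z":35,"rx":0,"ry":0,"rz":0,"grip":85}
    - {"x":0,"y":0,"z":70,"rx":0,"ry":0,"rz":0,"grip":85}
    - {"x":0,"y":0,"z":100,"rx":0,"ry":0,"rz":0,"grip":85}
    - {"x":0,"y":0,"z":115,"rx":0,"ry":0,"rz":0,"grip":85}
    - {"x":0,"y":-10,"z":120,"rx":0,"ry":0,"rz":0,"grip":85}
    - {"x":0,"y":-10,"z":120,"rx":0,"ry":0,"rz":0,"grip":85}
    - {"x":0,"y":-10,"z":120,"rx":0,"ry":0,"rz":0,"grip":85}

```text
t: 8.57
tool_pos: [0.4701, -0.2884, 0.134]
tool_rot: [-0.0, 0.707, 0.707, -0.0]
wrist_force: [-0.5, 0.4, -0.3]
finger_gap: 0.0849
```

```bash
python3 - <<'E'
from h import *
look(['tin_wide','stand'],[.052,.012],'w6')
E
```

```text
t 8.57 tcp [ 470.1 -288.4  134. ] gap 84.9 F [-0.5  0.4 -0.3]
tin_wide 0.89 [256. 184.  85.  85.] z [50.6 52.4 53.7] circ mm [ 471.7 -278.5   33.7] delta [1.6 9.9]
stand 0.93 [256. 166. 108.  91.] z [10.8 12.4 39.6] circ mm [ 471.5 -277.6   49.4] delta [ 1.4 10.8]
stand 0.59 [116. 144.  63.  74.] z [ 7.   8.6 10.1] circ mm [ 332.5 -247.    33.8] delta [-137.6   41.4]
```

View pics/w6.png

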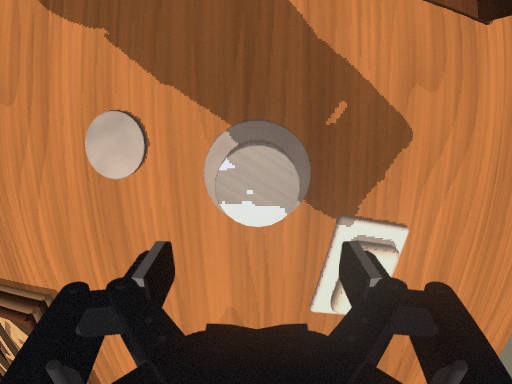

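The wide tin (257,184) sits within 1 mm of the coaster's centre. Next is the narrow tin.

>>> arm_command:
  plan:
    - {"x":2,"y":30,"z":16,"rx":0,"ry":0,"rz":0,"grip":80}
    - {"x":4,"y":65,"z":16,"rx":0,"ry":0,"rz":0,"grip":75}
    - {"x":6,"y":100,"z":16,"rx":0,"ry":0,"rz":0,"grip":75}
    - {"x":9,"y":135,"z":16,"rx":0,"ry":0,"rz":0,"grip":75}
    - {"x":11,"y":170,"z":16,"rx":0,"ry":0,"rz":0,"grip":75}
    - {"x":13,"y":195,"z":16,"rx":0,"ry":0,"rz":0,"grip":75}
    - {"x":13,"y":207,"z":16,"rx":0,"ry":0,"rz":0,"grip":75}
    - {"x":13,"y":207,"z":16,"rx":0,"ry":0,"rz":0,"grip":75}

```text
t: 9.38
tool_pos: [0.4833, -0.0791, 0.1502]
tool_rot: [-0.001, 0.706, 0.708, -0.0]
wrist_force: [0.8, -0.1, -0.2]
finger_gap: 0.0751
```

```bash
python3 - <<'E'
from h import *
look(['tin_narrow'],[.036],'w7')
E
```

```text
t 9.38 tcp [483.3 -79.1 150.2] gap 75.1 F [ 0.8 -0.1 -0.2]
tin_narrow 0.88 [151. 160.  63.  60.] z [ 9.4 36.2 37.7] circ mm [383.3 -53.5  28. ] delta [-100.    25.6]
tin_narrow 0.67 [257. 186.  64.  64.] z [19.1 36.3 37.8] circ mm [483.6 -81.3  27.8] delta [ 0.3 -2.2]
```

View pics/w7.png

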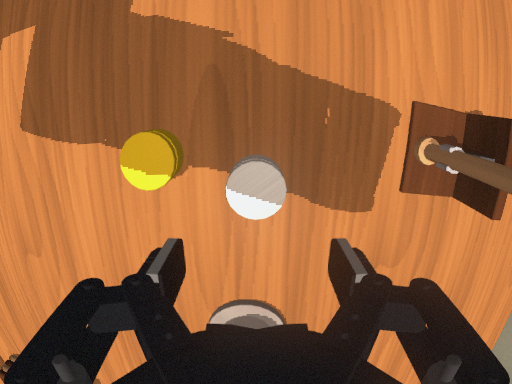

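White narrow tin at (257,188), 56 mm across; the yellow one is at (150,160). Descending.

>>> arm_command:
  plan:
    - {"x":-0.5,"y":0,"z":-25,"rx":0,"ry":0,"rz":0,"grip":75}
    - {"x":-0.5,"y":0,"z":-55,"rx":0,"ry":0,"rz":0,"grip":75}
    - {"x":-0.5,"y":0,"z":-85,"rx":0,"ry":0,"rz":0,"grip":75}
    - {"x":-0.5,"y":0,"z":-110,"rx":0,"ry":0,"rz":0,"grip":75}
    - {"x":-0.5,"y":0,"z":-130,"rx":0,"ry":0,"rz":0,"grip":75}
    - {"x":-0.5,"y":0,"z":-140,"rx":0,"ry":0,"rz":0,"grip":75}
    - {"x":-0.5,"y":0,"z":-146,"rx":0,"ry":0,"rz":0,"grip":75}
    - {"x":-0.5,"y":0,"z":-147,"rx":0,"ry":0,"rz":0,"grip":75}

```text
t: 10.15
tool_pos: [0.4828, -0.0817, 0.0032]
tool_rot: [-0.0, 0.707, 0.707, -0.0]
wrist_force: [-0.5, -0.4, 0.2]
finger_gap: 0.0749
```

>>> arm_command:
  plan:
    - {"x":0,"y":0,"z":0,"rx":0,"ry":0,"rz":0,"grip":70}
    - {"x":0,"y":0,"z":0,"rx":0,"ry":0,"rz":0,"grip":62}
    - {"x":0,"y":0,"z":0,"rx":0,"ry":0,"rz":0,"grip":56}
    - {"x":0,"y":0,"z":0,"rx":0,"ry":0,"rz":0,"grip":48}
    - {"x":0,"y":0,"z":0,"rx":0,"ry":0,"rz":0,"grip":48}
    - {"x":0,"y":0,"z":0,"rx":0,"ry":0,"rz":0,"grip":48}
    - {"x":0,"y":0,"z":0,"rx":0,"ry":0,"rz":0,"grip":48}
    - {"x":0,"y":0,"z":0,"rx":0,"ry":0,"rz":0,"grip":48}
  newtons: 40

```text
t: 10.82
tool_pos: [0.4834, -0.0812, 0.005]
tool_rot: [0.001, 0.707, 0.707, 0.0]
wrist_force: [-2.2, -1.2, 9.6]
finger_gap: 0.0549
```

```bash
python3 - <<'E'
from h import *
look(['tin_narrow'],[.036],'w8')
E
```

```text
t 10.82 tcp [483.4 -81.2   5. ] gap 54.9 F [-2.2 -1.2  9.6]
tin_narrow 0.88 [258. 260. 125. 125.] z [12.4 36.3 37.5] circ mm [484.3 -80.8  28.1] delta [0.9 0.4]
tin_narrow 0.64 [ 65. 206. 108. 117.] z [ 7.5 36.  37.5] circ mm [384.5 -52.9  28.6] delta [-98.9  28.3]
```

View pics/w8.png

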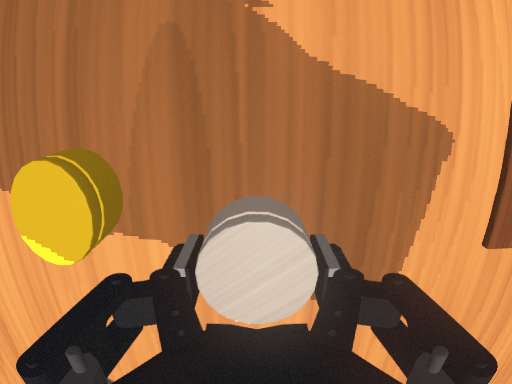

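>>> arm_command:
  plan:
    - {"x":0,"y":0,"z":10,"rx":0,"ry":0,"rz":0,"grip":48}
    - {"x":0,"y":0,"z":35,"rx":0,"ry":0,"rz":0,"grip":48}
    - {"x":0,"y":0,"z":70,"rx":0,"ry":0,"rz":0,"grip":48}
    - {"x":-2,"y":-20,"z":100,"rx":0,"ry":0,"rz":0,"grip":48}
    - {"x":-4,"y":-50,"z":115,"rx":0,"ry":0,"rz":0,"grip":48}
    - {"x":-6,"y":-85,"z":115,"rx":0,"ry":0,"rz":0,"grip":48}
    - {"x":-8,"y":-120,"z":115,"rx":0,"ry":0,"rz":0,"grip":48}
    - {"x":-10,"y":-150,"z":115,"rx":0,"ry":0,"rz":0,"grip":48}

```text
t: 11.58
tool_pos: [0.4728, -0.233, 0.1203]
tool_rot: [0.001, 0.707, 0.707, 0.0]
wrist_force: [0.1, 0.5, -1.7]
finger_gap: 0.055
```

>>> arm_command:
  plan:
    - {"x":-1,"y":-25,"z":0,"rx":0,"ry":0,"rz":0,"grip":48}
    - {"x":-3,"y":-40,"z":0,"rx":0,"ry":0,"rz":0,"grip":48}
    - {"x":-3,"y":-47,"z":0,"rx":0,"ry":0,"rz":0,"grip":48}
    - {"x":-3,"y":-47,"z":-15,"rx":0,"ry":0,"rz":0,"grip":48}
    - {"x":-3,"y":-47,"z":-30,"rx":0,"ry":0,"rz":0,"grip":48}
    - {"x":-3,"y":-47,"z":-42,"rx":0,"ry":0,"rz":0,"grip":48}
    - {"x":-3,"y":-47,"z":-50,"rx":0,"ry":0,"rz":0,"grip":48}
    - {"x":-3,"y":-47,"z":-55,"rx":0,"ry":0,"rz":0,"grip":48}

```text
t: 12.25
tool_pos: [0.4699, -0.2774, 0.0631]
tool_rot: [-0.0, 0.707, 0.707, -0.0]
wrist_force: [0.2, 0.1, -0.8]
finger_gap: 0.055
```

```bash
python3 - <<'E'
from h import *
look(['tin_narrow','tin_wide'],[.096,.052],'w9')
E
```

```text
t 12.25 tcp [ 469.9 -277.4   63.1] gap 55.0 F [ 0.2  0.1 -0.8]
tin_narrow 0.56 [258. 260. 125. 127.] z [69.  94.3 95.6] circ mm [ 470.8 -276.    27.6] delta [0.9 1.5]
tin_wide 0.95 [257. 202. 118.  66.] z [19.7 51.9 54.3] circ mm [ 471.6 -276.    32.5] delta [1.7 1.4]
```

View pics/w9.png

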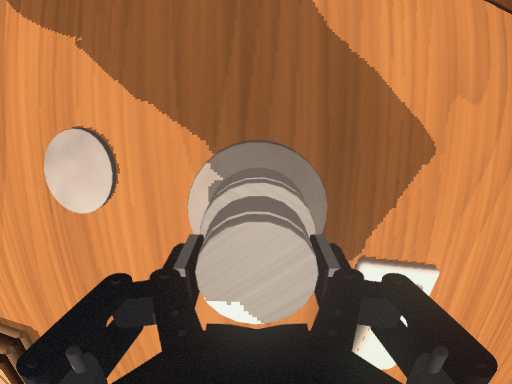

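>>> arm_command:
  plan:
    - {"x":0.7,"y":-0.8,"z":-2,"rx":0,"ry":0,"rz":0,"grip":48}
    - {"x":0.7,"y":-0.8,"z":-4,"rx":0,"ry":0,"rz":0,"grip":48}
    - {"x":0.7,"y":-0.8,"z":-5,"rx":0,"ry":0,"rz":0,"grip":48}
    - {"x":0.7,"y":-0.8,"z":-6,"rx":0,"ry":0,"rz":0,"grip":48}
    - {"x":0.7,"y":-0.8,"z":-6.3,"rx":0,"ry":0,"rz":0,"grip":48}
    - {"x":0.7,"y":-0.8,"z":-6.3,"rx":0,"ry":0,"rz":0,"grip":48}
    - {"x":0.7,"y":-0.8,"z":-6.3,"rx":0,"ry":0,"rz":0,"grip":48}
    - {"x":0.7,"y":-0.8,"z":-6.3,"rx":0,"ry":0,"rz":0,"grip":48}

```text
t: 13.07
tool_pos: [0.4707, -0.2788, 0.0576]
tool_rot: [0.0, 0.707, 0.707, 0.0]
wrist_force: [-0.1, -0.3, -1.3]
finger_gap: 0.0551
```

>>> arm_command:
  plan:
    - {"x":0,"y":0,"z":0,"rx":0,"ry":0,"rz":0,"grip":54}
    - {"x":0,"y":0,"z":0,"rx":0,"ry":0,"rz":0,"grip":60}
    - {"x":0,"y":0,"z":0,"rx":0,"ry":0,"rz":0,"grip":70}
    - {"x":0,"y":0,"z":0,"rx":0,"ry":0,"rz":0,"grip":80}
    - {"x":0,"y":0,"z":0,"rx":0,"ry":0,"rz":0,"grip":80}
    - {"x":0,"y":0,"z":10,"rx":0,"ry":0,"rz":0,"grip":80}
    - {"x":0,"y":0,"z":35,"rx":0,"ry":0,"rz":0,"grip":80}
    - {"x":0,"y":0,"z":70,"rx":0,"ry":0,"rz":0,"grip":80}

```text
t: 13.73
tool_pos: [0.4697, -0.2781, 0.1269]
tool_rot: [-0.002, 0.707, 0.707, -0.0]
wrist_force: [0.1, 0.2, 0.1]
finger_gap: 0.0797
```

>>> arm_command:
  plan:
    - {"x":0,"y":-10,"z":20,"rx":0,"ry":0,"rz":0,"grip":80}
    - {"x":0,"y":-10,"z":40,"rx":0,"ry":0,"rz":0,"grip":80}
    - {"x":0,"y":-10,"z":50,"rx":0,"ry":0,"rz":0,"grip":80}
    - {"x":0,"y":-10,"z":50,"rx":0,"ry":0,"rz":0,"grip":80}
    - {"x":0,"y":-10,"z":50,"rx":0,"ry":0,"rz":0,"grip":80}
    - {"x":0,"y":-10,"z":50,"rx":0,"ry":0,"rz":0,"grip":80}
    - {"x":0,"y":-10,"z":50,"rx":0,"ry":0,"rz":0,"grip":80}
    - {"x":0,"y":-10,"z":50,"rx":0,"ry":0,"rz":0,"grip":80}

```text
t: 14.4
tool_pos: [0.4704, -0.2885, 0.1764]
tool_rot: [-0.001, 0.707, 0.707, -0.0]
wrist_force: [-0.2, 0.0, 0.2]
finger_gap: 0.08
```

```bash
python3 - <<'E'
from h import *
look(['tin_narrow','tin_wide','stand'],[.088,.052,.012],'w10')
E
```

```text
t 14.4 tcp [ 470.4 -288.5  176.4] gap 80.0 F [-0.2  0.   0.2]
tin_narrow 0.84 [259. 182.  69.  70.] z [80.2 88.4 89.8] circ mm [ 471.8 -278.8   27.7] delta [1.4 9.7]
tin_wide 0.56 [257. 157.  73.  45.] z [22.4 52.1 54.9] circ mm [ 471.7 -278.4   33.5] delta [ 1.3 10.1]
stand 0.93 [255. 154.  96.  75.] z [11.  12.4 14. ] circ mm [ 471.5 -277.7   49.4] delta [ 1.  10.8]
stand 0.59 [133. 140.  56.  62.] z [ 7.3  8.7 10.2] circ mm [ 332.1 -247.3   33.8] delta [-138.3   41.3]
```

View pics/w10.png

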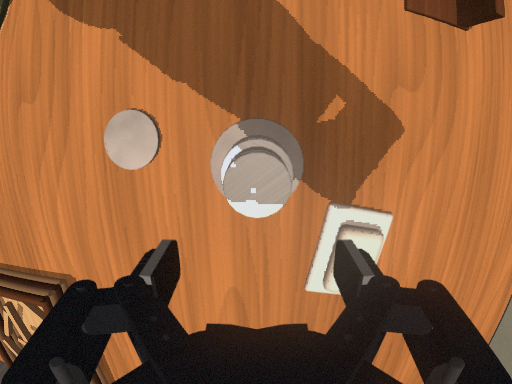

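Narrow tin placed, concentric with the wide tin within 0.5 mm. Before moving to the beaker I'll locate the bottle.

```bash
python3 - <<'E'
from h import *
for cam in ('scene','side'):
    im,d=vision.capture(cam); c=vision.get_calibration(cam)
    for n in ('bottle','beaker','mug'):
        for s in spotter.silhouettes(n,cam)[:2]:
            P=cloud(c,d,s['pixels'],False)
            if len(P): print(cam,n,round(s['confidence'],2),np.round(s['extent']),'lo',(np.percentile(P,3,axis=0)*1000).round(),'hi',(np.percentile(P,97,axis=0)*1000).round())
E
```

```text
scene bottle 0.86 [344. 143.  24.  56.] lo [560. 336.   8.] hi [608. 373. 169.]
scene beaker 0.74 [304. 159.  18.  23.] lo [463. 250.   2.] hi [509. 300.  53.]
scene mug 0.93 [361. 182.  37.  44.] lo [663. 212.   5.] hi [737. 289.  86.]
side bottle 0.67 [206. 286.  39.  91.] lo [549. 364.   8.] hi [599. 397. 169.]
side bottle 0.23 [257. 148.  28.  21.] lo [ 541. -417.    1.] hi [ 621. -323.   38.]
side beaker 0.84 [266. 278.  29.  36.] lo [462. 254.   3.] hi [505. 301.  51.]
side mug 0.79 [161. 255.  42.  61.] lo [658. 216.   1.] hi [733. 316.  84.]
side mug 0.67 [204. 184.  42.  49.] lo [645. -91.   0.] hi [732.   7.  83.]
```

>>> arm_command:
  plan:
    - {"x":1,"y":30,"z":20,"rx":0,"ry":0,"rz":0,"grip":80}
    - {"x":2,"y":65,"z":30,"rx":0,"ry":0,"rz":0,"grip":75}
    - {"x":3,"y":100,"z":30,"rx":0,"ry":0,"rz":0,"grip":70}
    - {"x":4,"y":135,"z":30,"rx":0,"ry":0,"rz":0,"grip":70}
    - {"x":5,"y":170,"z":30,"rx":0,"ry":0,"rz":0,"grip":70}
    - {"x":6,"y":205,"z":30,"rx":0,"ry":0,"rz":0,"grip":70}
    - {"x":7,"y":240,"z":30,"rx":0,"ry":0,"rz":0,"grip":70}
    - {"x":8,"y":275,"z":30,"rx":0,"ry":0,"rz":0,"grip":70}

```text
t: 15.67
tool_pos: [0.4784, -0.0122, 0.2077]
tool_rot: [0.0, 0.707, 0.707, 0.0]
wrist_force: [1.7, 0.9, 0.6]
finger_gap: 0.0703
```

>>> arm_command:
  plan:
    - {"x":1,"y":36,"z":0,"rx":0,"ry":0,"rz":0,"grip":70}
    - {"x":2,"y":72,"z":0,"rx":0,"ry":0,"rz":0,"grip":70}
    - {"x":3,"y":108,"z":0,"rx":0,"ry":0,"rz":0,"grip":70}
    - {"x":4,"y":144,"z":0,"rx":0,"ry":0,"rz":0,"grip":70}
    - {"x":5,"y":180,"z":0,"rx":0,"ry":0,"rz":0,"grip":70}
    - {"x":6,"y":216,"z":0,"rx":0,"ry":0,"rz":0,"grip":70}
    - {"x":6,"y":252,"z":0,"rx":0,"ry":0,"rz":0,"grip":70}
    - {"x":6,"y":283,"z":0,"rx":0,"ry":0,"rz":0,"grip":70}

```text
t: 16.33
tool_pos: [0.4843, 0.2715, 0.2075]
tool_rot: [0.0, 0.707, 0.707, 0.0]
wrist_force: [0.8, -0.2, 0.0]
finger_gap: 0.0703
```

>>> arm_command:
  plan:
    - {"x":0,"y":0,"z":-10,"rx":0,"ry":0,"rz":0,"grip":70}
    - {"x":0,"y":0,"z":-30,"rx":0,"ry":0,"rz":0,"grip":70}
    - {"x":0,"y":0,"z":-40,"rx":0,"ry":0,"rz":0,"grip":70}
    - {"x":0,"y":0,"z":-40,"rx":0,"ry":0,"rz":0,"grip":70}
    - {"x":0,"y":0,"z":-40,"rx":0,"ry":0,"rz":0,"grip":70}
    - {"x":0,"y":0,"z":-40,"rx":0,"ry":0,"rz":0,"grip":70}
    - {"x":0,"y":0,"z":-40,"rx":0,"ry":0,"rz":0,"grip":70}
    - {"x":0,"y":0,"z":-40,"rx":0,"ry":0,"rz":0,"grip":70}

```text
t: 17.0
tool_pos: [0.4851, 0.2691, 0.1683]
tool_rot: [0.0, 0.707, 0.707, 0.001]
wrist_force: [-0.8, 0.5, -0.1]
finger_gap: 0.0698
```

```bash
python3 - <<'E'
from h import *
look(['beaker','bottle'],[.052,.17],'w11')
E
```

```text
t 17.0 tcp [485.1 269.1 168.3] gap 69.8 F [-0.8  0.5 -0.1]
beaker 0.93 [256. 175.  54.  62.] z [ 3.6 17.7 53.2] circ mm [485.7 276.   24.8] delta [0.7 6.9]
beaker 0.56 [384.  80. 135.  81.] z [ 28.3 120.4 171.3] circ mm [576.6 365.4  28.7] delta [91.6 96.3]
bottle 0.78 [386.  81. 136.  80.] z [ 39.8 121.2 171.3] circ mm [577.2 365.6  14.5] delta [92.1 96.5]
```

View pics/w11.png

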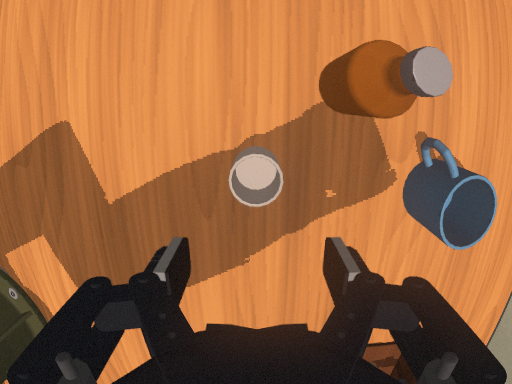

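Beaker rim at (256,180), 49.6 mm across, centre (485.7, 276). The bottle (390,80) and mug (450,200) are clear of the fingers.

>>> arm_command:
  plan:
    - {"x":-0.3,"y":7,"z":-25,"rx":0,"ry":0,"rz":0,"grip":70}
    - {"x":-0.3,"y":7,"z":-55,"rx":0,"ry":0,"rz":0,"grip":70}
    - {"x":-0.3,"y":7,"z":-85,"rx":0,"ry":0,"rz":0,"grip":70}
    - {"x":-0.3,"y":7,"z":-110,"rx":0,"ry":0,"rz":0,"grip":70}
    - {"x":-0.3,"y":7,"z":-130,"rx":0,"ry":0,"rz":0,"grip":70}
    - {"x":-0.3,"y":7,"z":-148,"rx":0,"ry":0,"rz":0,"grip":70}
    - {"x":-0.3,"y":7,"z":-157,"rx":0,"ry":0,"rz":0,"grip":70}
    - {"x":-0.3,"y":7,"z":-160,"rx":0,"ry":0,"rz":0,"grip":70}

```text
t: 17.82
tool_pos: [0.4839, 0.2759, 0.0062]
tool_rot: [-0.0, 0.707, 0.707, -0.001]
wrist_force: [-0.5, 0.2, -0.5]
finger_gap: 0.07
```

>>> arm_command:
  plan:
    - {"x":0,"y":0,"z":0,"rx":0,"ry":0,"rz":0,"grip":64}
    - {"x":0,"y":0,"z":0,"rx":0,"ry":0,"rz":0,"grip":56}
    - {"x":0,"y":0,"z":0,"rx":0,"ry":0,"rz":0,"grip":50}
    - {"x":0,"y":0,"z":0,"rx":0,"ry":0,"rz":0,"grip":43}
    - {"x":0,"y":0,"z":0,"rx":0,"ry":0,"rz":0,"grip":43}
    - {"x":0,"y":0,"z":0,"rx":0,"ry":0,"rz":0,"grip":43}
    - {"x":0,"y":0,"z":0,"rx":0,"ry":0,"rz":0,"grip":43}
    - {"x":0,"y":0,"z":0,"rx":0,"ry":0,"rz":0,"grip":43}
  newtons: 35

```text
t: 18.48
tool_pos: [0.4849, 0.2765, 0.0089]
tool_rot: [0.0, 0.707, 0.707, 0.001]
wrist_force: [-2.2, -0.6, 5.5]
finger_gap: 0.0483
```

```bash
python3 - <<'E'
from h import *
look(['beaker'],[.052],'w12')
E
```

```text
t 18.48 tcp [484.9 276.5   8.9] gap 48.3 F [-2.2 -0.6  5.5]
beaker 0.8 [255. 265. 117. 131.] z [ 4.3 33.2 52.9] circ mm [486.  277.5  24.9] delta [1.1 1. ]
```

View pics/w12.png

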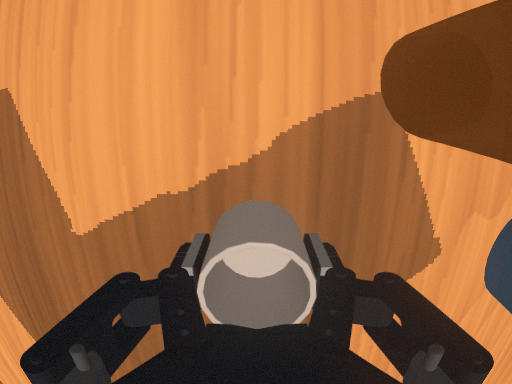

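>>> arm_command:
  plan:
    - {"x":0,"y":0,"z":10,"rx":0,"ry":0,"rz":0,"grip":43}
    - {"x":0,"y":0,"z":35,"rx":0,"ry":0,"rz":0,"grip":43}
    - {"x":0,"y":0,"z":70,"rx":0,"ry":0,"rz":0,"grip":43}
    - {"x":0,"y":-15,"z":105,"rx":0,"ry":0,"rz":0,"grip":43}
    - {"x":-1,"y":-35,"z":135,"rx":0,"ry":0,"rz":0,"grip":43}
    - {"x":-2,"y":-65,"z":155,"rx":0,"ry":0,"rz":0,"grip":43}
    - {"x":-3,"y":-100,"z":160,"rx":0,"ry":0,"rz":0,"grip":43}
    - {"x":-4,"y":-135,"z":160,"rx":0,"ry":0,"rz":0,"grip":43}

```text
t: 19.25
tool_pos: [0.4808, 0.1402, 0.1707]
tool_rot: [0.001, 0.707, 0.707, 0.002]
wrist_force: [1.0, -0.2, -1.0]
finger_gap: 0.049
```

>>> arm_command:
  plan:
    - {"x":-1,"y":-35,"z":0,"rx":0,"ry":0,"rz":0,"grip":43}
    - {"x":-2,"y":-70,"z":0,"rx":0,"ry":0,"rz":0,"grip":43}
    - {"x":-3,"y":-105,"z":0,"rx":0,"ry":0,"rz":0,"grip":43}
    - {"x":-4,"y":-140,"z":0,"rx":0,"ry":0,"rz":0,"grip":43}
    - {"x":-5,"y":-175,"z":0,"rx":0,"ry":0,"rz":0,"grip":43}
    - {"x":-6,"y":-210,"z":0,"rx":0,"ry":0,"rz":0,"grip":43}
    - {"x":-7,"y":-245,"z":0,"rx":0,"ry":0,"rz":0,"grip":43}
    - {"x":-7,"y":-280,"z":0,"rx":0,"ry":0,"rz":0,"grip":43}

```text
t: 19.92
tool_pos: [0.4729, -0.1405, 0.1688]
tool_rot: [0.001, 0.707, 0.707, 0.0]
wrist_force: [0.3, 0.3, -1.4]
finger_gap: 0.0483
```

>>> arm_command:
  plan:
    - {"x":-1,"y":-35,"z":0,"rx":0,"ry":0,"rz":0,"grip":43}
    - {"x":-2,"y":-70,"z":0,"rx":0,"ry":0,"rz":0,"grip":43}
    - {"x":-3,"y":-105,"z":0,"rx":0,"ry":0,"rz":0,"grip":43}
    - {"x":-3,"y":-130,"z":0,"rx":0,"ry":0,"rz":0,"grip":43}
    - {"x":-3,"y":-140,"z":-15,"rx":0,"ry":0,"rz":0,"grip":43}
    - {"x":-3,"y":-140,"z":-35,"rx":0,"ry":0,"rz":0,"grip":43}
    - {"x":-3,"y":-140,"z":-50,"rx":0,"ry":0,"rz":0,"grip":43}
    - {"x":-3,"y":-140,"z":-60,"rx":0,"ry":0,"rz":0,"grip":43}

```text
t: 20.58
tool_pos: [0.4699, -0.2788, 0.1069]
tool_rot: [-0.0, 0.707, 0.707, -0.0]
wrist_force: [-0.2, 0.6, -1.7]
finger_gap: 0.0489
```

```bash
python3 - <<'E'
from h import *
look(['beaker','tin_narrow','tin_wide'],[.152,.088,.052],'w13')
E
```

```text
t 20.58 tcp [ 469.9 -278.8  106.9] gap 48.9 F [-0.2  0.6 -1.7]
tin_narrow 0.59 [259. 203.  93.  59.] z [57.8 87.5 89.5] circ mm [ 471.6 -276.9   26.9] delta [1.7 1.9]
tin_wide 0.59 [258. 186.  94.  60.] z [22.1 52.  53.9] circ mm [ 471.6 -277.1   33.1] delta [1.7 1.7]
```

View pics/w13.png

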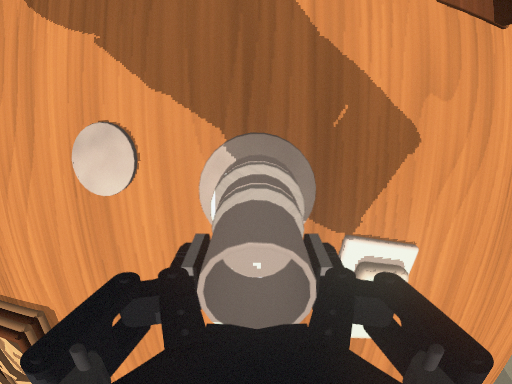

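Beaker (257,285) held upright, above the tower and aligned. Its bottom is about 10 mm over the narrow tin.

>>> arm_command:
  plan:
    - {"x":0.8,"y":0,"z":-3,"rx":0,"ry":0,"rz":0,"grip":43}
    - {"x":0.8,"y":0,"z":-5,"rx":0,"ry":0,"rz":0,"grip":43}
    - {"x":0.8,"y":0,"z":-7,"rx":0,"ry":0,"rz":0,"grip":43}
    - {"x":0.8,"y":0,"z":-8.5,"rx":0,"ry":0,"rz":0,"grip":43}
    - {"x":0.8,"y":0,"z":-9.5,"rx":0,"ry":0,"rz":0,"grip":43}
    - {"x":0.8,"y":0,"z":-10,"rx":0,"ry":0,"rz":0,"grip":43}
    - {"x":0.8,"y":0,"z":-10,"rx":0,"ry":0,"rz":0,"grip":43}
    - {"x":0.8,"y":0,"z":-10,"rx":0,"ry":0,"rz":0,"grip":43}

```text
t: 21.45
tool_pos: [0.4712, -0.2788, 0.0975]
tool_rot: [-0.0, 0.707, 0.707, -0.0]
wrist_force: [0.4, -0.1, -1.0]
finger_gap: 0.049
```

>>> arm_command:
  plan:
    - {"x":0,"y":0,"z":0,"rx":0,"ry":0,"rz":0,"grip":48}
    - {"x":0,"y":0,"z":0,"rx":0,"ry":0,"rz":0,"grip":54}
    - {"x":0,"y":0,"z":0,"rx":0,"ry":0,"rz":0,"grip":62}
    - {"x":0,"y":0,"z":0,"rx":0,"ry":0,"rz":0,"grip":72}
    - {"x":0,"y":0,"z":0,"rx":0,"ry":0,"rz":0,"grip":75}
    - {"x":0,"y":0,"z":10,"rx":0,"ry":0,"rz":0,"grip":75}
    - {"x":0,"y":0,"z":35,"rx":0,"ry":0,"rz":0,"grip":75}
    - {"x":0,"y":0,"z":70,"rx":0,"ry":0,"rz":0,"grip":75}

```text
t: 22.12
tool_pos: [0.4702, -0.2782, 0.1669]
tool_rot: [-0.002, 0.707, 0.707, -0.0]
wrist_force: [0.4, 0.5, -0.4]
finger_gap: 0.0749
```

>>> arm_command:
  plan:
    - {"x":0,"y":-10,"z":20,"rx":0,"ry":0,"rz":0,"grip":75}
    - {"x":0,"y":-10,"z":40,"rx":0,"ry":0,"rz":0,"grip":75}
    - {"x":0,"y":-10,"z":70,"rx":0,"ry":0,"rz":0,"grip":75}
    - {"x":0,"y":-10,"z":80,"rx":0,"ry":0,"rz":0,"grip":75}
    - {"x":0,"y":-10,"z":80,"rx":0,"ry":0,"rz":0,"grip":75}
    - {"x":0,"y":-10,"z":80,"rx":0,"ry":0,"rz":0,"grip":75}
    - {"x":0,"y":-10,"z":80,"rx":0,"ry":0,"rz":0,"grip":75}
    - {"x":0,"y":-10,"z":80,"rx":0,"ry":0,"rz":0,"grip":75}

```text
t: 22.78
tool_pos: [0.4709, -0.2885, 0.2461]
tool_rot: [-0.001, 0.707, 0.707, -0.0]
wrist_force: [0.5, -0.2, -0.6]
finger_gap: 0.0754
```

```bash
python3 - <<'E'
from h import *
look(['beaker','tin_narrow','tin_wide','stand'],[.140,.088,.052,.012],'w14')
E
```

```text
t 22.78 tcp [ 470.9 -288.5  246.1] gap 75.4 F [ 0.5 -0.2 -0.6]
beaker 0.62 [256. 178.  55.  63.] z [ 91.7 106.1 141.1] circ mm [ 472.3 -279.4   24.8] delta [1.4 9.1]
tin_narrow 0.71 [187.   6.  34.   8.] z [ 1.8 19.4 36.7] circ mm None delta None
tin_narrow 0.58 [259. 153.  54.  27.] z [ 56.7  87.7 107.9] circ mm [ 472.  -279.1   27.4] delta [1.1 9.4]
tin_narrow 0.52 [425.  18.  89.  36.] z [ 6.7  9.6 84.8] circ mm [721.  -80.6  18.2] delta [250.2 207.9]
tin_wide 0.72 [256. 147.  58.  35.] z [21.4 52.3 55.6] circ mm [ 471.9 -278.3   33.3] delta [ 1.  10.2]
stand 0.64 [155. 132.  49.  54.] z [ 6.8  8.6 10.3] circ mm [ 331.9 -247.4   34. ] delta [-138.9   41.1]
stand 0.57 [255. 145.  78.  60.] z [11.1 12.4 14.1] circ mm [ 471.5 -278.1   49. ] delta [ 0.6 10.4]
```

View pics/w14.png

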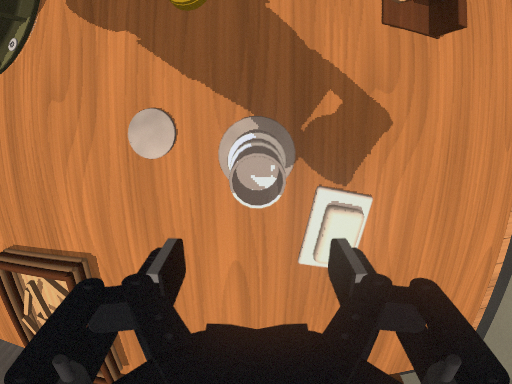

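Beaker set on the narrow tin, centred within about 1 mm of the tower axis. Next is the stick.

>>> arm_command:
  plan:
    - {"x":20,"y":27,"z":0,"rx":0,"ry":0,"rz":0,"grip":70}
    - {"x":42,"y":56,"z":0,"rx":0,"ry":0,"rz":0,"grip":60}
    - {"x":64,"y":85,"z":0,"rx":0,"ry":0,"rz":0,"grip":55}
    - {"x":86,"y":113,"z":0,"rx":0,"ry":0,"rz":0,"grip":55}
    - {"x":108,"y":142,"z":0,"rx":0,"ry":0,"rz":0,"grip":55}
    - {"x":130,"y":170,"z":0,"rx":0,"ry":0,"rz":0,"grip":55}
    - {"x":150,"y":198,"z":0,"rx":0,"ry":0,"rz":0,"grip":55}
    - {"x":170,"y":225,"z":0,"rx":0,"ry":0,"rz":0,"grip":55}

```text
t: 23.7
tool_pos: [0.642, -0.0621, 0.2472]
tool_rot: [-0.0, 0.707, 0.707, -0.0]
wrist_force: [-0.4, -0.2, 0.2]
finger_gap: 0.055
```

>>> arm_command:
  plan:
    - {"x":10,"y":15,"z":0,"rx":0,"ry":0,"rz":0,"grip":50}
    - {"x":18,"y":20,"z":0,"rx":0,"ry":0,"rz":0,"grip":50}
    - {"x":20,"y":20,"z":0,"rx":0,"ry":0,"rz":0,"grip":50}
    - {"x":20,"y":20,"z":0,"rx":0,"ry":0,"rz":0,"grip":50}
    - {"x":20,"y":20,"z":0,"rx":0,"ry":0,"rz":0,"grip":50}
    - {"x":20,"y":20,"z":0,"rx":0,"ry":0,"rz":0,"grip":50}
    - {"x":20,"y":20,"z":0,"rx":0,"ry":0,"rz":0,"grip":50}
    - {"x":20,"y":20,"z":0,"rx":0,"ry":0,"rz":0,"grip":50}

```text
t: 24.37
tool_pos: [0.661, -0.0443, 0.2477]
tool_rot: [0.0, 0.707, 0.707, 0.0]
wrist_force: [0.7, 0.6, -0.5]
finger_gap: 0.05
```

```bash
python3 - <<'E'
from h import *
o,c,im,d=look(['stick'],[.158],'w15')
m=None
for s in spotter.silhouettes('clip','wrist')[:1]:
    m=s['pixels']; P=cloud(c,d,m,True)
    print(s['extent'])
    B=P[abs(P[:,2]-.084)<.004]; r=cv2.minAreaRect((B[:,:2]*1000).astype(np.float32)); print('board top',r)
    B=P[abs(P[:,2]-.008)<.003]; r=cv2.minAreaRect((B[:,:2]*1000).astype(np.float32)); print('base',r)
P=cloud(c,d,np.ones(d.shape,bool),True)
for lo,hi in ((.145,.165),(.12,.14),(.095,.115)):
    k=(abs(P[:,0]-.662)<.04)&(abs(P[:,1]+.041)<.04)&(P[:,2]>lo)&(P[:,2]<hi); print(lo,k.sum(),(P[k].min(0)*1000).round(1),(P[k].max(0)*1000).round(1))
print(spotter.tip_of('clip_jaws','wrist')[:1])
E
```

```text
t 24.37 tcp [661.  -44.3 247.7] gap 50.0 F [ 0.7  0.6 -0.5]
stick 0.55 [259. 176.  20.  53.] z [ 19.7 138.4 159.4] circ mm [664.5 -41.5   8.8] delta [3.5 2.9]
[282.6, 172.4, 83.9, 98.0]
board top ((724.1676635742188, -46.956886291503906), (99.49823760986328, 15.835625648498535), 85.664794921875)
base ((691.631103515625, -44.420387268066406), (99.56253814697266, 94.90095520019531), 85.6260986328125)
0.145 418 [655.8 -51.  145.1] [673.3 -33.8 160. ]
0.12 96 [656.1 -40.6 120. ] [672.7 -33.9 140. ]
0.095 75 [655.7 -41.6  95.2] [672.8 -33.9 114.8]
[{'point': [257.7, 167.7], 'confidence': 0.89}]
```

View pics/w15.png

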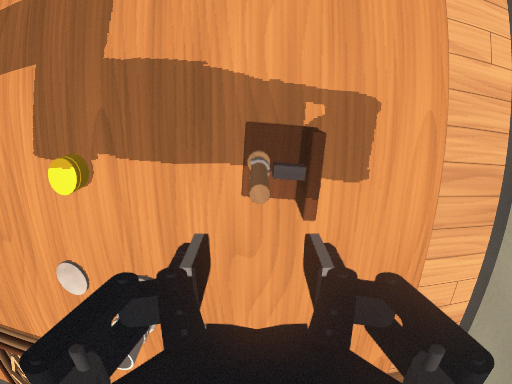

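Stick end at (260,194), jaws at (258,168). The clip is turned −4.3° about z, and base and stick agree on its origin at (664, −42). I'll align above the stick, turn −4.3°, then descend.

>>> arm_command:
  plan:
    - {"x":2.6,"y":2.3,"z":-10,"rx":0,"ry":0,"rz":-2,"grip":45}
    - {"x":2.6,"y":2.3,"z":-25,"rx":0,"ry":0,"rz":-4.3,"grip":45}
    - {"x":2.6,"y":2.3,"z":-45,"rx":0,"ry":0,"rz":-4.3,"grip":45}
    - {"x":2.6,"y":2.3,"z":-60,"rx":0,"ry":0,"rz":-4.3,"grip":45}
    - {"x":2.6,"y":2.3,"z":-68,"rx":0,"ry":0,"rz":-4.3,"grip":45}
    - {"x":2.6,"y":2.3,"z":-70,"rx":0,"ry":0,"rz":-4.3,"grip":45}
    - {"x":2.6,"y":2.3,"z":-70,"rx":0,"ry":0,"rz":-4.3,"grip":45}
    - {"x":2.6,"y":2.3,"z":-70,"rx":0,"ry":0,"rz":-4.3,"grip":45}

```text
t: 25.23
tool_pos: [0.6642, -0.0416, 0.1786]
tool_rot: [0.001, 0.733, 0.68, 0.0]
wrist_force: [0.5, 0.6, 0.2]
finger_gap: 0.045
```

```bash
python3 - <<'E'
from h import *
o,c,im,d=look(['stick'],[.158],'w16')
print(o['tool_rot'])
E
```

```text
t 25.23 tcp [664.2 -41.6 178.6] gap 45.0 F [0.5 0.6 0.2]
stick 0.76 [256. 203.  29.  79.] z [ 19.7 139.5 159.4] circ mm [664.6 -41.3   9.2] delta [0.4 0.2]
[5.57366405e-04 7.33134046e-01 6.80083768e-01 4.78230186e-04]
```

View pics/w16.png

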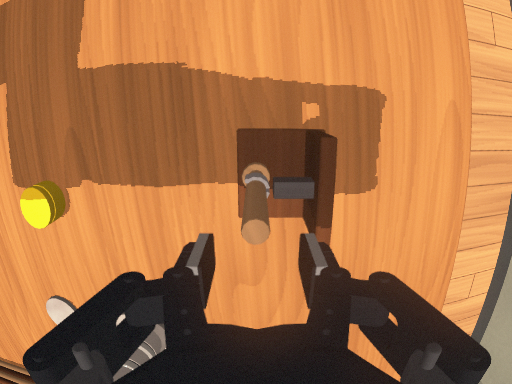

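The jaw line is now parallel to the clip, and the stick end (256,232) lies midway between the fingers.

>>> arm_command:
  plan:
    - {"x":-0.4,"y":0,"z":-15,"rx":0,"ry":0,"rz":0,"grip":45}
    - {"x":-0.4,"y":0,"z":-30,"rx":0,"ry":0,"rz":0,"grip":45}
    - {"x":-0.4,"y":0,"z":-45,"rx":0,"ry":0,"rz":0,"grip":45}
    - {"x":-0.4,"y":0,"z":-58,"rx":0,"ry":0,"rz":0,"grip":45}
    - {"x":-0.4,"y":0,"z":-70,"rx":0,"ry":0,"rz":0,"grip":45}
    - {"x":-0.4,"y":0,"z":-78,"rx":0,"ry":0,"rz":0,"grip":45}
    - {"x":-0.4,"y":0,"z":-82,"rx":0,"ry":0,"rz":0,"grip":45}
    - {"x":-0.4,"y":0,"z":-82,"rx":0,"ry":0,"rz":0,"grip":45}

```text
t: 26.0
tool_pos: [0.6632, -0.0415, 0.0948]
tool_rot: [-0.0, 0.733, 0.68, -0.0]
wrist_force: [0.6, 0.6, -0.0]
finger_gap: 0.0452
```

>>> arm_command:
  plan:
    - {"x":0,"y":0,"z":0,"rx":0,"ry":0,"rz":0,"grip":35}
    - {"x":0,"y":0,"z":0,"rx":0,"ry":0,"rz":0,"grip":25}
    - {"x":0,"y":0,"z":0,"rx":0,"ry":0,"rz":0,"grip":18}
    - {"x":0,"y":0,"z":0,"rx":0,"ry":0,"rz":0,"grip":10}
    - {"x":0,"y":0,"z":0,"rx":0,"ry":0,"rz":0,"grip":10}
    - {"x":0,"y":0,"z":0,"rx":0,"ry":0,"rz":0,"grip":10}
    - {"x":0,"y":0,"z":0,"rx":0,"ry":0,"rz":0,"grip":10}
    - {"x":0,"y":0,"z":0,"rx":0,"ry":0,"rz":0,"grip":10}
  newtons: 70

```text
t: 26.67
tool_pos: [0.6637, -0.0415, 0.0964]
tool_rot: [0.001, 0.733, 0.68, 0.0]
wrist_force: [-1.3, -0.0, 6.2]
finger_gap: 0.0163
```

```bash
python3 - <<'E'
from h import *
o,c,im,d=look(['stick'],[.158],'w17')
E
```

```text
t 26.67 tcp [663.7 -41.5  96.4] gap 16.3 F [-1.3 -0.   6.2]
stick 0.71 [257. 254.  50. 149.] z [ 20.1 132.7 159. ] circ mm [665.2 -37.5   8.4] delta [1.5 4.1]
```

View pics/w17.png

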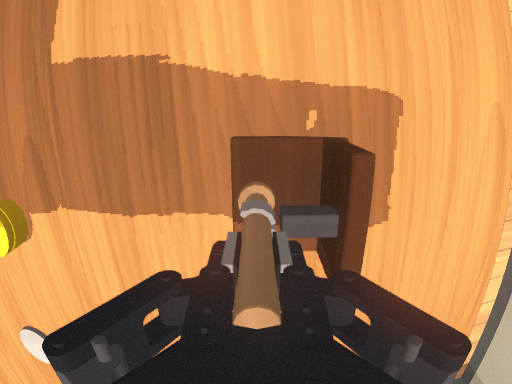

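Stick gripped at 16.3 mm, between the pads at (257,280). Pulling level along the clip's −x.

>>> arm_command:
  plan:
    - {"x":-5,"y":0.4,"z":0,"rx":0,"ry":0,"rz":0,"grip":10}
    - {"x":-10,"y":0.8,"z":0,"rx":0,"ry":0,"rz":0,"grip":10}
    - {"x":-15,"y":1.1,"z":0,"rx":0,"ry":0,"rz":0,"grip":10}
    - {"x":-20,"y":1.5,"z":0,"rx":0,"ry":0,"rz":0,"grip":10}
    - {"x":-26,"y":2,"z":0,"rx":0,"ry":0,"rz":0,"grip":10}
    - {"x":-32,"y":2.4,"z":0,"rx":0,"ry":0,"rz":0,"grip":10}
    - {"x":-40,"y":3,"z":0,"rx":0,"ry":0,"rz":0,"grip":10}
    - {"x":-48,"y":3.6,"z":0,"rx":0,"ry":0,"rz":0,"grip":10}

```text
t: 27.43
tool_pos: [0.6143, -0.0378, 0.0951]
tool_rot: [-0.001, 0.733, 0.68, -0.0]
wrist_force: [-0.2, -0.1, -0.9]
finger_gap: 0.0166
```

```bash
python3 - <<'E'
from h import *
o,c,im,d=look(['stick'],[.158],'w18')
im,_=vision.capture('side'); cv2.imwrite('pics/s18.png',cv2.resize(im[90:282,100:356],None,fx=3,fy=3))
E
```

```text
t 27.43 tcp [614.3 -37.8  95.1] gap 16.6 F [-0.2 -0.1 -0.9]
stick 0.62 [257. 256.  45. 147.] z [ 18.7 125.9 157.6] circ mm [615.7 -33.    8. ] delta [1.4 4.8]
```

View pics/w18.png

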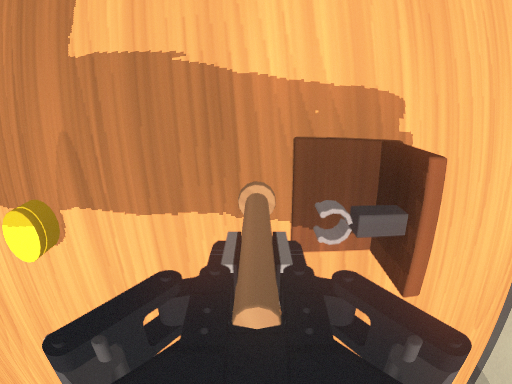

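View pics/s18.png

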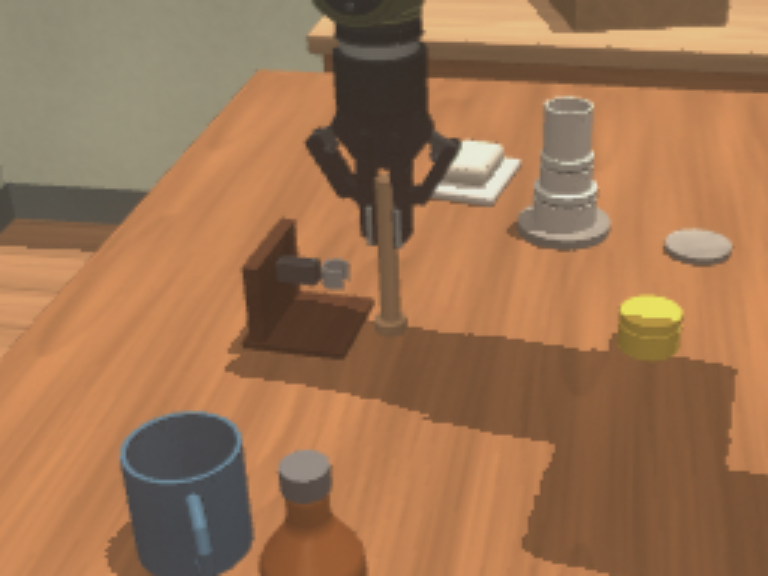

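The stick is free of the jaws (330,222) and held upright, and the tower stands in the side view. Lifting straight up, then over.

>>> arm_command:
  plan:
    - {"x":0,"y":0,"z":10,"rx":0,"ry":0,"rz":0,"grip":10}
    - {"x":0,"y":0,"z":35,"rx":0,"ry":0,"rz":0,"grip":10}
    - {"x":0,"y":0,"z":70,"rx":0,"ry":0,"rz":0,"grip":10}
    - {"x":-5,"y":0,"z":105,"rx":0,"ry":0,"rz":0,"grip":10}
    - {"x":-10,"y":-10,"z":140,"rx":0,"ry":0,"rz":0,"grip":10}
    - {"x":-20,"y":-30,"z":165,"rx":0,"ry":0,"rz":0,"grip":10}
    - {"x":-35,"y":-55,"z":175,"rx":0,"ry":0,"rz":0,"grip":10}
    - {"x":-50,"y":-85,"z":175,"rx":0,"ry":0,"rz":0,"grip":10}

```text
t: 28.25
tool_pos: [0.5657, -0.1232, 0.2744]
tool_rot: [0.002, 0.733, 0.681, 0.001]
wrist_force: [1.2, -0.3, -1.0]
finger_gap: 0.0168
```

>>> arm_command:
  plan:
    - {"x":-17,"y":-28,"z":0,"rx":0,"ry":0,"rz":0,"grip":10}
    - {"x":-34,"y":-56,"z":0,"rx":0,"ry":0,"rz":0,"grip":10}
    - {"x":-51,"y":-84,"z":0,"rx":0,"ry":0,"rz":0,"grip":10}
    - {"x":-68,"y":-112,"z":0,"rx":0,"ry":0,"rz":0,"grip":10}
    - {"x":-82,"y":-135,"z":0,"rx":0,"ry":0,"rz":0,"grip":10}
    - {"x":-90,"y":-150,"z":0,"rx":0,"ry":0,"rz":0,"grip":10}
    - {"x":-93,"y":-156,"z":0,"rx":0,"ry":0,"rz":0,"grip":10}
    - {"x":-93,"y":-156,"z":0,"rx":0,"ry":0,"rz":0,"grip":10}

```text
t: 28.92
tool_pos: [0.4721, -0.2799, 0.2709]
tool_rot: [0.0, 0.734, 0.679, -0.0]
wrist_force: [1.0, 0.3, -1.2]
finger_gap: 0.0165
```

>>> arm_command:
  plan:
    - {"x":0,"y":0,"z":0,"rx":0,"ry":0,"rz":0,"grip":10}
    - {"x":0,"y":0,"z":0,"rx":0,"ry":0,"rz":0,"grip":10}
    - {"x":0,"y":0,"z":0,"rx":0,"ry":0,"rz":0,"grip":10}
    - {"x":0,"y":0,"z":0,"rx":0,"ry":0,"rz":0,"grip":10}
    - {"x":0,"y":0,"z":0,"rx":0,"ry":0,"rz":0,"grip":10}
    - {"x":0,"y":0,"z":0,"rx":0,"ry":0,"rz":0,"grip":10}
    - {"x":0,"y":0,"z":0,"rx":0,"ry":0,"rz":0,"grip":10}
    - {"x":0,"y":0,"z":0,"rx":0,"ry":0,"rz":0,"grip":10}

```text
t: 29.58
tool_pos: [0.4724, -0.2788, 0.2705]
tool_rot: [-0.0, 0.733, 0.68, -0.0]
wrist_force: [-0.3, -0.9, -0.8]
finger_gap: 0.0166
```

```bash
python3 - <<'E'
from h import *
o,c,im,d=look(['stick','beaker'],[.194,.140],'w19')
# stick points by height slices
P=cloud(c,d,np.ones(d.shape,bool),True)*1000; t=o['tool_pos']*1000
for lo in range(-95,60,10):
    k=(abs(P[:,0]-t[0])<25)&(abs(P[:,1]-t[1])<25)&(P[:,2]-t[2]>lo)&(P[:,2]-t[2]<lo+10)
    if k.sum()>5: Q=P[k]-t; print(lo,k.sum(),np.percentile(Q,3,axis=0).round(1),np.percentile(Q,97,axis=0).round(1))
for cam in('side','scene'):
    im,_=vision.capture(cam); 
    x,y=(250,40) if cam=='side' else (60,100)
    cv2.imwrite(f'pics/{cam}19.png',cv2.resize(im[y:y+192,x:x+256] if 0 else im,None,fx=1.5,fy=1.5))
E
```

```text
t 29.58 tcp [ 472.4 -278.8  270.5] gap 16.6 F [-0.3 -0.9 -0.8]
stick 0.6 [257. 255.  47. 148.] z [194.1 301.7 333.1] circ mm [ 473.6 -278.8   14.8] delta [1.2 0.1]
beaker 0.87 [256. 176.  48.  54.] z [ 91.5  97.3 141.1] circ mm [ 472.2 -279.    24.6] delta [-0.2 -0.2]
-95 10 [-10.9   7.  -86.9] [  9.9  13.6 -85.3]
-85 554 [-12.3  -7.6 -83.3] [ 14.7  13.2 -75.2]
-75 105 [ -9.6  -4.5 -74.9] [ 11.7   9.7 -65.3]
-65 98 [ -6.9   1.3 -64.7] [  9.1   7.6 -55.3]
-55 108 [ -6.6   1.  -54.6] [  9.4   7.7 -45.1]
-45 126 [ -6.9   0.7 -44.8] [  9.3   7.8 -35.5]
-35 158 [ -7.1   0.8 -34.7] [  9.3   7.8 -25.3]
-25 172 [ -6.7   0.7 -24.6] [  9.3   7.7 -15.3]
-15 211 [ -6.8   0.9 -14.6] [ 9.3  7.7 -5.3]
-5 254 [-7.   2.  -4.5] [9.6 9.  4.8]
5 697 [-18.1   3.2   5.6] [21.4 11.3 14.7]
15 899 [-18.7   3.   15.4] [22.  11.6 24.8]
25 974 [-18.4   3.1  25.2] [21.4 11.5 34.5]
35 1342 [-19.5  -3.4  35.5] [20.2 13.3 44.8]
45 1983 [-23.7  -5.1  45.3] [22.3 13.6 54.7]
55 1827 [-17.1  -1.3  55.3] [20.5 13.  62.9]
```

View pics/w19.png

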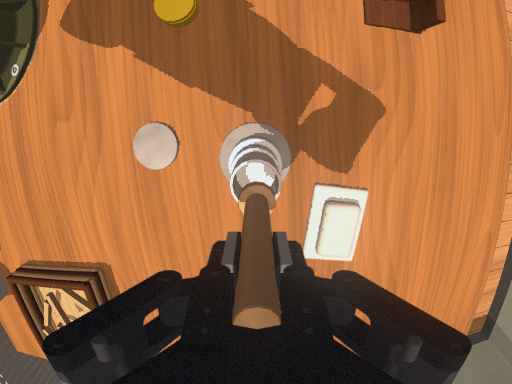

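View pics/scene19.png

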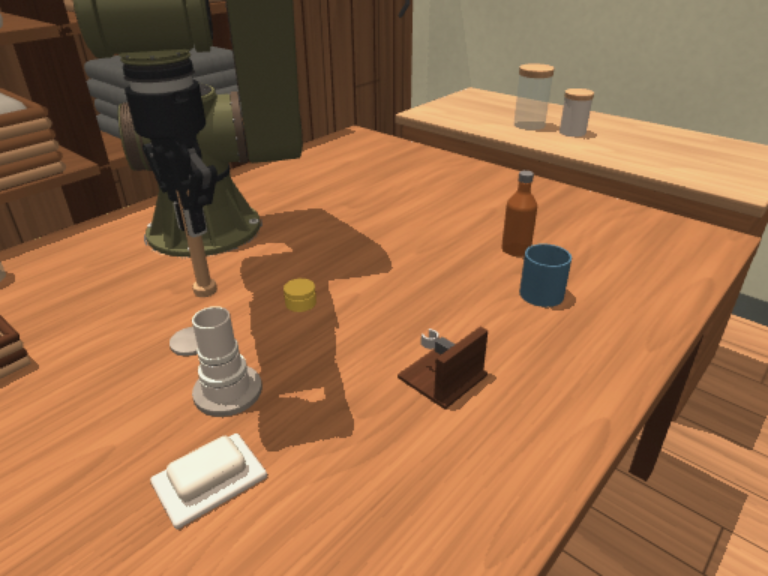

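View pics/side19.png

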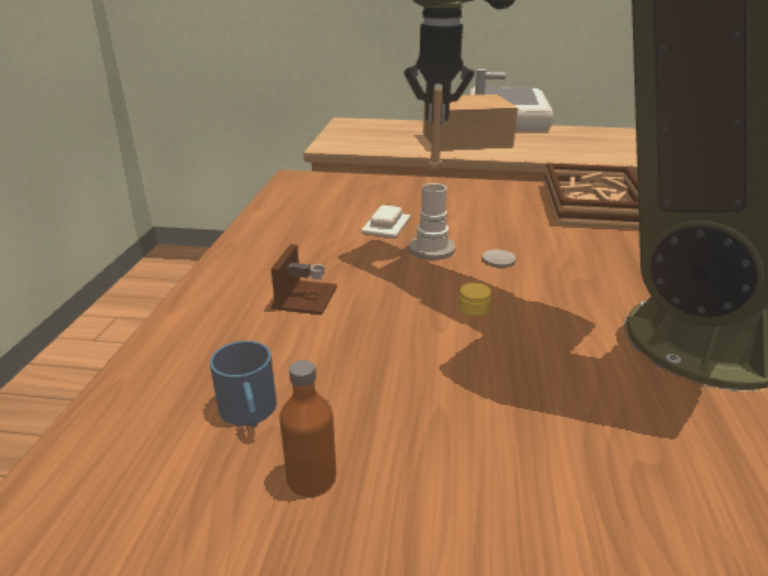

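Stick vertical (slices shift under 0.5 mm over 60 mm), foot at (257,193). It is only 1.4 mm off the beaker centre in x, against 7 mm clearance. Lowering.

>>> arm_command:
  plan:
    - {"x":-1.4,"y":-0.3,"z":-10,"rx":0,"ry":0,"rz":0,"grip":10}
    - {"x":-1.4,"y":-0.3,"z":-20,"rx":0,"ry":0,"rz":0,"grip":10}
    - {"x":-1.4,"y":-0.3,"z":-30,"rx":0,"ry":0,"rz":0,"grip":10}
    - {"x":-1.4,"y":-0.3,"z":-35,"rx":0,"ry":0,"rz":0,"grip":10}
    - {"x":-1.4,"y":-0.3,"z":-38,"rx":0,"ry":0,"rz":0,"grip":10}
    - {"x":-1.4,"y":-0.3,"z":-38,"rx":0,"ry":0,"rz":0,"grip":10}
    - {"x":-1.4,"y":-0.3,"z":-38,"rx":0,"ry":0,"rz":0,"grip":10}
    - {"x":-1.4,"y":-0.3,"z":-38,"rx":0,"ry":0,"rz":0,"grip":10}

```text
t: 30.5
tool_pos: [0.4712, -0.2793, 0.2329]
tool_rot: [0.0, 0.733, 0.68, 0.0]
wrist_force: [0.3, 0.3, -1.2]
finger_gap: 0.0166
```

```bash
python3 - <<'E'
from h import *
o,c,im,d=look(['stick','beaker'],[.156,.140],None)
cv2.imwrite('pics/w20.png',cv2.resize(im[100:292,160:352],None,fx=3,fy=3))
E
```

```text
t 30.5 tcp [ 471.2 -279.3  232.9] gap 16.6 F [ 0.3  0.3 -1.2]
stick 0.73 [258. 256.  47. 147.] z [156.4 263.7 295.4] circ mm [ 472.4 -279.4   14.8] delta [ 1.2 -0.1]
beaker 0.93 [258. 189.  57.  69.] z [ 91.3 119.8 147.4] circ mm [ 472.4 -279.4   25. ] delta [ 1.3 -0.1]
```

View pics/w20.png

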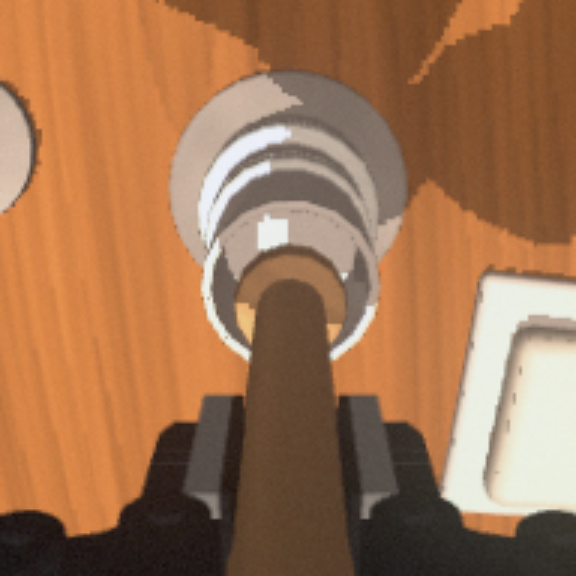

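Foot and rim are concentric, both at (472.4, −279.4). Lowering to the floor.

>>> arm_command:
  plan:
    - {"x":0,"y":0,"z":-8,"rx":0,"ry":0,"rz":0,"grip":10}
    - {"x":0,"y":0,"z":-18,"rx":0,"ry":0,"rz":0,"grip":10}
    - {"x":0,"y":0,"z":-28,"rx":0,"ry":0,"rz":0,"grip":10}
    - {"x":0,"y":0,"z":-37,"rx":0,"ry":0,"rz":0,"grip":10}
    - {"x":0,"y":0,"z":-44,"rx":0,"ry":0,"rz":0,"grip":10}
    - {"x":0,"y":0,"z":-48,"rx":0,"ry":0,"rz":0,"grip":10}
    - {"x":0,"y":0,"z":-50,"rx":0,"ry":0,"rz":0,"grip":10}
    - {"x":0,"y":0,"z":-51,"rx":0,"ry":0,"rz":0,"grip":10}

```text
t: 31.32
tool_pos: [0.471, -0.2792, 0.1812]
tool_rot: [-0.0, 0.733, 0.68, -0.0]
wrist_force: [-0.1, 0.4, -0.2]
finger_gap: 0.0164
```

>>> arm_command:
  plan:
    - {"x":0,"y":0,"z":-0.5,"rx":0,"ry":0,"rz":0,"grip":10}
    - {"x":0,"y":0,"z":-1,"rx":0,"ry":0,"rz":0,"grip":10}
    - {"x":0,"y":0,"z":-1,"rx":0,"ry":0,"rz":0,"grip":10}
    - {"x":0,"y":0,"z":-1,"rx":0,"ry":0,"rz":0,"grip":10}
    - {"x":0,"y":0,"z":-1,"rx":0,"ry":0,"rz":0,"grip":10}
    - {"x":0,"y":0,"z":-1,"rx":0,"ry":0,"rz":0,"grip":10}
    - {"x":0,"y":0,"z":-1,"rx":0,"ry":0,"rz":0,"grip":10}
    - {"x":0,"y":0,"z":-1,"rx":0,"ry":0,"rz":0,"grip":10}

```text
t: 31.98
tool_pos: [0.471, -0.2792, 0.1805]
tool_rot: [0.0, 0.733, 0.68, -0.0]
wrist_force: [-0.6, 0.9, 0.1]
finger_gap: 0.0166
```

```bash
python3 - <<'E'
from h import *
o,c,im,d=look(['stick'],[.104],None)
cv2.imwrite('pics/w21.png',cv2.resize(im[100:292,160:352],None,fx=3,fy=3))
E
```

```text
t 31.98 tcp [ 471.  -279.2  180.5] gap 16.6 F [-0.6  0.9  0.1]
stick 0.92 [258. 258.  44. 140.] z [104.5 213.1 243.1] circ mm [ 472.1 -280.6   14.4] delta [ 1.1 -1.4]
```

View pics/w21.png

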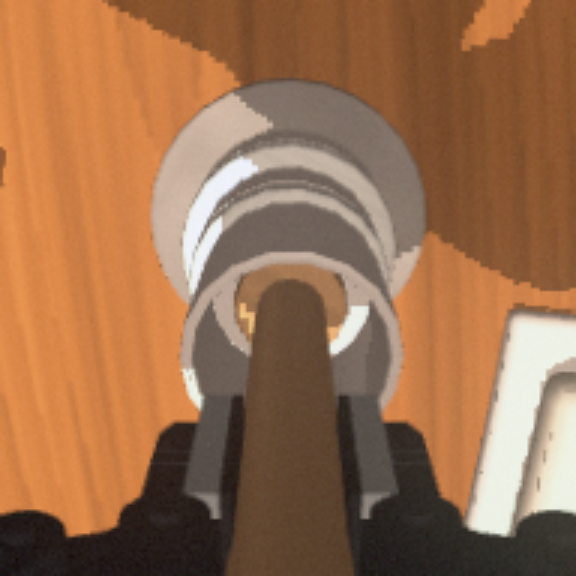

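The stick's weight has come off the wrist and its top reads 243 mm (ideal 242), so it is standing on the beaker floor. Releasing slowly.

>>> arm_command:
  plan:
    - {"x":0,"y":0,"z":-0.3,"rx":0,"ry":0,"rz":0,"grip":16}
    - {"x":0,"y":0,"z":-0.3,"rx":0,"ry":0,"rz":0,"grip":18}
    - {"x":0,"y":0,"z":-0.3,"rx":0,"ry":0,"rz":0,"grip":20}
    - {"x":0,"y":0,"z":-0.3,"rx":0,"ry":0,"rz":0,"grip":25}
    - {"x":0,"y":0,"z":-0.3,"rx":0,"ry":0,"rz":0,"grip":32}
    - {"x":0,"y":0,"z":-0.3,"rx":0,"ry":0,"rz":0,"grip":40}
    - {"x":0,"y":0,"z":-0.3,"rx":0,"ry":0,"rz":0,"grip":48}
    - {"x":0,"y":0,"z":-0.3,"rx":0,"ry":0,"rz":0,"grip":48}
  newtons: 30

```text
t: 32.75
tool_pos: [0.471, -0.2792, 0.1802]
tool_rot: [0.0, 0.733, 0.68, 0.0]
wrist_force: [0.4, 1.3, -1.0]
finger_gap: 0.048
```

```bash
python3 - <<'E'
from h import *
o,c,im,d=look(['stick'],[.104],None)
cv2.imwrite('pics/w22.png',im)
E
```

```text
t 32.75 tcp [ 471.  -279.2  180.2] gap 48.0 F [ 0.4  1.3 -1. ]
stick 0.72 [256. 259.  45. 140.] z [104.5 213.1 243. ] circ mm [ 472.3 -280.4   14.3] delta [ 1.3 -1.2]
```

View pics/w22.png

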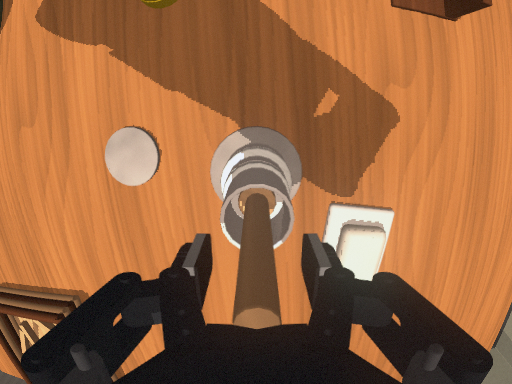

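Released: the stick stands between the open fingers at (256,260). Retreating straight up until the tips clear its top (242 mm), then back.

>>> arm_command:
  plan:
    - {"x":0,"y":0,"z":8,"rx":0,"ry":0,"rz":0,"grip":48}
    - {"x":0,"y":0,"z":20,"rx":0,"ry":0,"rz":0,"grip":48}
    - {"x":0,"y":0,"z":35,"rx":0,"ry":0,"rz":0,"grip":48}
    - {"x":0,"y":0,"z":50,"rx":0,"ry":0,"rz":0,"grip":48}
    - {"x":0,"y":0,"z":65,"rx":0,"ry":0,"rz":0,"grip":48}
    - {"x":0,"y":0,"z":80,"rx":0,"ry":0,"rz":0,"grip":48}
    - {"x":0,"y":0,"z":95,"rx":0,"ry":0,"rz":0,"grip":48}
    - {"x":0,"y":0,"z":105,"rx":0,"ry":0,"rz":0,"grip":48}

```text
t: 33.52
tool_pos: [0.4711, -0.2793, 0.2873]
tool_rot: [0.001, 0.733, 0.68, 0.0]
wrist_force: [-0.8, 0.1, 0.1]
finger_gap: 0.0482
```

>>> arm_command:
  plan:
    - {"x":0,"y":0,"z":5,"rx":0,"ry":0,"rz":0,"grip":48}
    - {"x":0,"y":0,"z":5,"rx":0,"ry":0,"rz":0,"grip":48}
    - {"x":0,"y":20,"z":10,"rx":0,"ry":0,"rz":0,"grip":48}
    - {"x":0,"y":45,"z":10,"rx":0,"ry":0,"rz":0,"grip":48}
    - {"x":0,"y":75,"z":10,"rx":0,"ry":0,"rz":0,"grip":48}
    - {"x":0,"y":105,"z":10,"rx":0,"ry":0,"rz":0,"grip":48}
    - {"x":0,"y":130,"z":10,"rx":0,"ry":0,"rz":0,"grip":48}
    - {"x":0,"y":140,"z":10,"rx":0,"ry":0,"rz":0,"grip":48}

```text
t: 34.18
tool_pos: [0.4707, -0.1367, 0.2945]
tool_rot: [-0.001, 0.733, 0.681, -0.0]
wrist_force: [-0.2, 0.2, 0.9]
finger_gap: 0.048
```

```bash
python3 - <<'E'
from h import *
print(ctrl.get_obs()['tool_pos'])
for cam in('side','scene'):
    im,d=vision.capture(cam); c=vision.get_calibration(cam)
    cv2.imwrite(f'pics/{cam}23.png',cv2.resize(im,None,fx=1.5,fy=1.5))
    for n in ('stick','beaker','tin_narrow','tin_wide','stand','bottle','mug','soap_dish'):
        for s in spotter.silhouettes(n,cam)[:1]:
            P=cloud(c,d,s['pixels'],False)*1000
            if len(P): print(cam,n,round(s['confidence'],2),np.round(s['extent']),np.percentile(P,3,axis=0).round(),np.percentile(P,97,axis=0).round())
E
```

```text
[ 0.47068948 -0.13673693  0.29454457]
side stick 0.67 [291. 109.   7.  36.] [ 463. -279.  139.] [ 478. -268.  241.]
side beaker 0.77 [289. 133.  20.  20.] [ 447. -297.   90.] [ 493. -252.  139.]
side tin_narrow 0.8 [317. 199.  23.  25.] [356. -67.   5.] [404. -24.  36.]
side tin_wide 0.77 [287. 162.  20.  12.] [ 438. -268.   15.] [ 500. -242.   51.]
side stand 0.79 [289. 164.  32.  14.] [ 423. -295.   -1.] [ 515. -226.   14.]
side bottle 0.84 [208. 288.  41.  92.] [549. 363.   7.] [600. 397. 169.]
side mug 0.79 [160. 252.  43.  59.] [658. 217.   6.] [732. 316.  84.]
side soap_dish 0.56 [260. 146.  31.  21.] [ 540. -418.    4.] [ 624. -324.   38.]
scene stick 0.61 [137. 191.  18.  52.] [ 217. -288.    3.] [ 481. -145.  243.]
scene beaker 0.66 [143. 221.  28.  37.] [ 449. -304.   90.] [ 496. -257.  141.]
scene tin_narrow 0.81 [201. 197.  25.  21.] [334. -80.   1.] [409. -20.  39.]
scene tin_wide 0.97 [147. 254.  32.  33.] [ 465. -311.   13.] [ 504. -254.   54.]
scene stand 0.72 [297. 245.  59.  54.] [648. -96.   5.] [736.  -4.  85.]
scene bottle 0.65 [346. 142.  25.  55.] [559. 337.  11.] [608. 370. 169.]
scene mug 0.57 [362. 182.  40.  44.] [662. 212.   4.] [737. 290.  86.]
scene soap_dish 0.67 [140. 321.  78.  62.] [ 550. -445.    5.] [ 629. -332.   40.]
```

View pics/scene23.png

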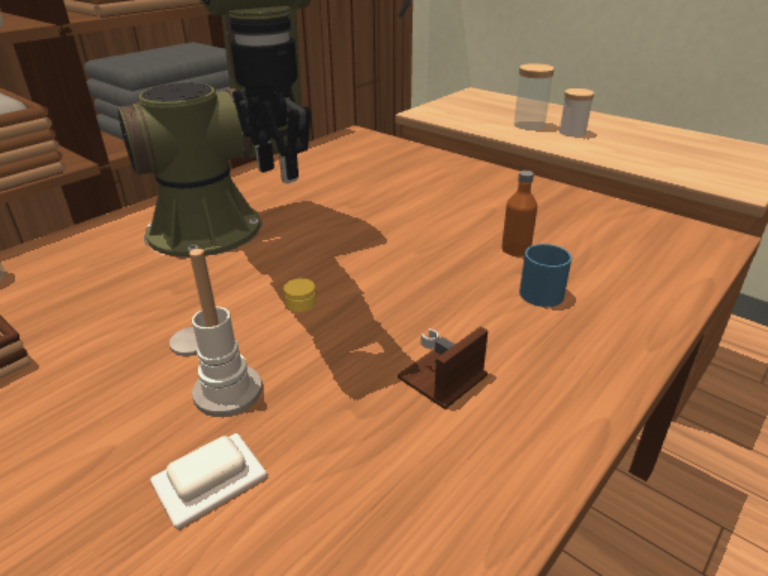

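View pics/side23.png

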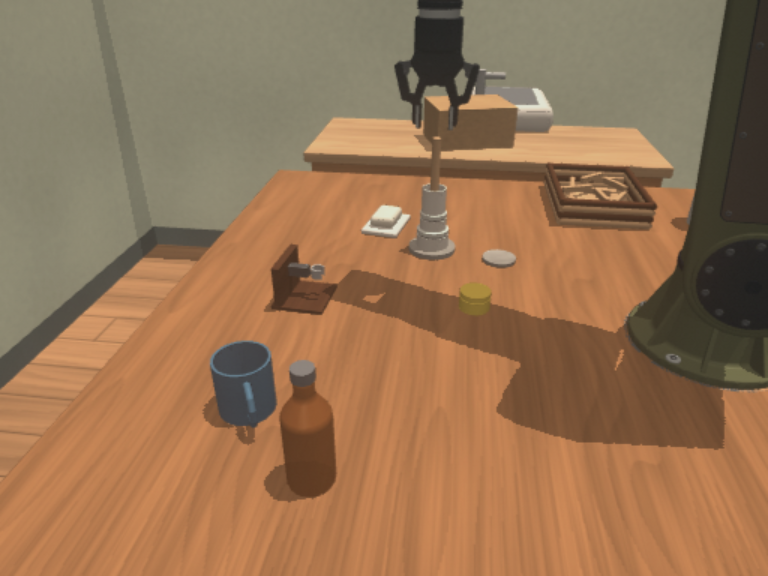

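Both views show the tower upright with the stick standing in the beaker: scene (205,320), side (433,200). The stick's top is at about 242 mm and the bystanders are unmoved. The gripper is well clear, so I'm handing in.

```bash
python3 - <<'E'
from workcell import ctrl, job
print(job.close_job(), ctrl.get_obs()['t'])
E
```

```text
the job is handed in; nothing more can be done
the job is handed in; nothing more can be done
```

The tower is built and the job was handed in at about 35 s of the 128 s allowed. From the bottom it is the 100 mm coaster, the wide tin, the narrow tin and the beaker, each let go before the next. The stick was then pulled level out of the clip and stood foot down in the beaker.

- **Centring:** the wrist camera put the layers within about 1.5 mm of one axis, around (472, −279) mm. The stick foot was within about 1.5 mm of the beaker's centre.
- **Final check:** after I backed away, the scene and side views showed the tower upright and the stick standing with its top at about 242 mm, as it should be. The gripper was well clear. The bottle, mug and soap dish were unmoved, and I never touched the yellow tin or the small coaster.
- **Forces:** the wrist force stayed around 10 N or less in every reading after a move; I did not read it during the pull itself.
- **Disagreements:** the scene and side cameras differed by about 10 mm in y, so I relied on the close wrist views. The detector sometimes mislabelled things (the clip as a stand, the bottle as a beaker), and I set those aside by size and height. One move call was refused at the start because of missing keys, and nothing moved.

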